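# Put the cooled punches and chisels back in the sloping caddy

## Task

The forge is out: put the two punches and two chisels that stand cooling on the hearth back into the sloping plywood caddy, one tool to a cell and working end up - punches in the free cells of its front (lower) row, chisels in the free cells of the back row. Lower each one to the bottom of its cell before letting go - let none fall - and leave the tools already in the caddy and the other things on the bench where they are.

Things in the scene. Friction and masses are not known exactly. Their poses are not given: they have to be found in the camera images.
- tray: the caddy's box, fixed: plywood, 2 rows of 3 cells, leaning 25 degrees to its front. Outer 134 (x) by 194 (y) by 94 mm (z); walls, dividers, floor 14 mm thick; cells 46 by 46 mm inside, 80 mm deep, 60 mm centre to centre. Origin: centre of its underside, 42 mm over the table. z: out of the cells, 25 degrees from vertical; y: level, along the rows; x: to the back row, rising. Place, side and turn vary.
- cell_front0 (a point): centre of the floor of the end cell at y = -60 mm in the front (lower, nearer the robot) row of the tray; axes as the tray's; the rim of the cell lies 80 mm up its z
- cell_front1 (a point): centre of the floor of the middle cell at y = 0 mm in the front (lower, nearer the robot) row of the tray; axes as the tray's; the rim of the cell lies 80 mm up its z
- cell_front2 (a point): centre of the floor of the end cell at y = 60 mm in the front (lower, nearer the robot) row of the tray; axes as the tray's; the rim of the cell lies 80 mm up its z
- cell_back0 (a point): centre of the floor of the end cell at y = -60 mm in the back (higher) row of the tray; axes as the tray's; the rim of the cell lies 80 mm up its z
- cell_back1 (a point): centre of the floor of the middle cell at y = 0 mm in the back (higher) row of the tray; axes as the tray's; the rim of the cell lies 80 mm up its z
- cell_back2 (a point): centre of the floor of the end cell at y = 60 mm in the back (higher) row of the tray; axes as the tray's; the rim of the cell lies 80 mm up its z
- hearth: cold hearth, fixed: buff slab 240 (x) by 250 mm (y), top at z = 0.030; origin: centre of its underside. A firebrick on edge, 114 mm tall (top z = 0.144), is fixed along its +y edge, inner face at y = 60 mm. Place, side and turn vary. The four tools stand between it and the soap brick in any order, axes at least 58 mm apart along x or 44 mm along y.
- punch_a: round-nosed punch: round steel bar 24 mm across and 120 mm long, ending in a ground round dome 12 mm high; 132 mm in all, 0.34 to 0.55 kg. Origin: centre of its flat struck end (the foot); z: along the bar to the dome. Starts upright on the hearth slab, foot at z = 0.030.
- punch_b: round-nosed punch: round steel bar 24 mm across and 120 mm long, ending in a ground round dome 12 mm high; 132 mm in all, 0.34 to 0.55 kg. Origin: centre of its flat struck end (the foot); z: along the bar to the dome. Starts upright on the hearth slab, foot at z = 0.030.
- chisel_a: cold chisel: round steel bar 24 mm across and 106 mm long, ending in a flat blade 22 mm wide (its y) and 10 mm thick, narrowing to a straight edge; 132 mm in all, 0.34 to 0.55 kg. Origin: centre of its flat struck end (the foot); z: along the bar to the edge. Starts upright on the hearth slab, foot at z = 0.030.
- chisel_b: cold chisel: round steel bar 24 mm across and 106 mm long, ending in a flat blade 22 mm wide (its y) and 10 mm thick, narrowing to a straight edge; 132 mm in all, 0.34 to 0.55 kg. Origin: centre of its flat struck end (the foot); z: along the bar to the edge. Starts upright on the hearth slab, foot at z = 0.030.
- punch_c: round-nosed punch: round steel bar 24 mm across and 120 mm long, ending in a ground round dome 12 mm high; 132 mm in all, 0.34 to 0.55 kg. Origin: centre of its flat struck end (the foot); z: along the bar to the dome. Already stands in one of the three cells of the front row (which one varies), leaning as the tray does. Leave it there.
- chisel_c: cold chisel: round steel bar 24 mm across and 106 mm long, ending in a flat blade 22 mm wide (its y) and 10 mm thick, narrowing to a straight edge; 132 mm in all, 0.34 to 0.55 kg. Origin: centre of its flat struck end (the foot); z: along the bar to the edge. Already stands in one of the three cells of the back row (which one varies), leaning as the tray does. Leave it there.
- soap_brick: bystander: loose sooty firebrick 230 by 57 mm, 64 mm tall, lying along the -y edge of the hearth slab; origin: centre of its underside
- offcut: bystander: loose offcut of square bar 14 mm thick, 85 mm long, lying on the slab among the tools; origin: centre of its underside
- hammer: bystander: hammer lying at the right, 290 mm long, 40 mm tall; origin: on the table under its handle; x: towards the head
- tongs: bystander: forge tongs lying at the left, 395 mm long, 60 mm wide, 18 mm tall; origin: on the table under the middle; x: towards the jaws
- wire_brush: bystander: loose wire brush lying along the top of the fixed firebrick of the hearth, 265 mm long, 30 mm wide, 35 mm tall (its top at z = 0.179); origin: under its middle
- flux_tin: bystander: round tin 76 mm across, 76 mm tall, standing at the left; origin: centre of its underside
Not all that is in view belongs to the job. What is shaped like the punch_c but green or turquoise is not meant.

How it is judged:
By the outcome, as a careful person would: the job done as asked, in the order asked, and still so for the second after the job is handed in, with the robot touching nothing.
It also fails if it takes over 72 s, if anything falls off the work surface, if the arm or the gripper's body presses on something with over 40 N, if the wrist force passes 120 N, or if a joint passes its speed limit or range.

## Robot

A 6-joint arm with a two-finger parallel gripper is mounted at the origin on the work surface. World frame = base frame: x ahead of the robot, y to its left, z up, the work surface at z = 0. Lengths are in m, angles in rad, forces in N, time in s.
With the tool pointing down it reaches from about 0.375 to 0.925 m from the base axis. Payload 5.7 kg.
Tool frame: the origin (TCP) lies midway between the tips of the shut fingers; the grasp point (between the pads) lies 19 mm behind it; z points along the fingers, y is the direction in which the jaws open and shut (so a half turn about z gives the same grasp; the last joint's range is limited). The gripper opens to 85 mm and grips with 20 to 120 N. Pads are 22 mm wide; open, the fingers measure 114 mm over their backs; the gripper's body (76 mm by 85 mm) begins 54 mm behind the grasp point. The pads swing forward as they close: fully open they stand 13 mm farther back than shut.
Start: joints at [1.005, 0.359, 1.51, -0, 1.272, -0.115], TCP at [0.261, 0.54, 0.231] pointing down, gripper open.
Joint ranges: [-2.97, 2.97], [-1.01, 2.36], [0.21, 2.38], [-0.96, 4.11], [0.2, 2.71], [-2.98, 2.98]. Speed limits (rad/s): [2.39, 2.39, 3.14, 3.14, 3.14, 3.14].

## Interface

Orientations are given as a 3x3 rotation matrix whose columns are the frame's x, y, z axes.
In Python, from workcell import env gives the robot as it stands.
- The arm moves only by the tool play_rows, never from a script. Its argument "rows" is a list of rows, each an object with "delta_pos": the shift along the world's x, y, z in units of 15 cm (1.0 is 15 cm), a list of three; "turn": the turn, a rotation vector about the world's x, y, z in units of 2 pi rad (1.0 is 2 pi rad), a list of three; "gripper": the closure, from 0 (fully open) to 1 (shut). In form: [{"delta_pos": [dx, dy, dz], "turn": [rx, ry, rz], "gripper": gripper}, ...]. A call has 1 to 12 rows; each row is the pose to reach, as a shift and turn from the pose commanded when the call began, turning the shorter way round; what a row does not reach only later rows make up. A row lasts 1/12 s, in which the tool goes at most 41.7 mm and 7.16 degrees, less where a joint would pass 70% of its speed; a pose out of reach is approached as far as the arm can. A call with a number of a shift or a turn outside -1 to 1 is refused whole. A call with a gripper value outside its range is refused whole. The fingers move at their own pace and stop on an object; "squeeze" is the grip in N (left out, the last holds). Time passes only in rows, so rows that repeat a pose let the fingers close. It gives the time, the measured TCP pose, the force and the opening at its end, in the units of the state.
- env.read_state(): the state, without advancing time (a new reading comes with each control period).
- env.grab_frame(name): name is "scene" or "top" or "wrist"; returns a dict with "image" (400x640x3 uint8, red, green, blue), "vfov" (degrees; the focal length in pixels is half the picture's height over the tangent of half this angle, whatever the lens; pixels are square), "cx", "cy" (the principal point, pixels), "R" (3x3) and "t" (3): a world point X has camera coordinates R X + t. Camera axes: x right, y down, z forward; pixel columns grow to the right and rows downward; lengths in m; the calibration is good to about 2 mm. A picture is of the moment at which its call begins. There is no depth.
- env.close_job(): hands the job in, once; it reports no verdict.
The state is a dict: "clock": time; "q": joint angles; "qvel": joint speeds; "joint_torque": joint torques, N m; "eef_pos": TCP position; "tool_rot": TCP orientation; "force": force on the tool from outside, world axes, zero at the start; "moment": the same for the moment, N m; "width": finger opening in m.
Only numpy, scipy, OpenCV 4.12 (cv2) and the standard library are available. Lean on these libraries where they do the work, as an engineer would, in place of code of your own. Each camera call takes 0.05 s, during which the arm holds its last target. There are 200 camera calls.

## Working session

There is one attempt and no reset: what is moved stays moved. The work goes in short steps, Python scripts to look and compute and a tool call to move; the robot and the scene stay as the last step left them, time stands still between calls to the robot, and variables do not carry over. Pictures are saved under pics/ and viewed, about 8 in all and at most 12, crops included, and the job is handed in when it is done.

Besides the shell and the picture viewer there is one more tool, called after "Emit:" as a command line: name --argument value ..., lists and objects as JSON in quotes. play_rows: Moves the arm, as the interface text tells. Its arguments: {"type":"object","properties":{"rows":{"type":"array"},"squeeze":{"type":"number"}},"required":["rows"]}

```bash
mkdir -p pics; ls; cat > h.py <<'E'
import numpy as np, cv2
from workcell import env
def cam(f):
    im=f["image"]; fl=im.shape[0]/2/np.tan(np.radians(f["vfov"])/2)
    return fl,f["cx"],f["cy"],np.array(f["R"]),np.array(f["t"])
def ray(c,u,v):
    fl,cx,cy,R,t=c; d=R.T@np.array([(u-cx)/fl,(v-cy)/fl,1.]); return -R.T@t,d
def onz(c,u,v,z):
    o,d=ray(c,u,v); return o+d*(z-o[2])/d[2]
def proj(c,X):
    fl,cx,cy,R,t=c; p=R@np.asarray(X)+t; return fl*p[0]/p[2]+cx, fl*p[1]/p[2]+cy
def two(c1,p1,c2,p2):
    o1,d1=ray(c1,*p1);o2,d2=ray(c2,*p2)
    s=np.linalg.lstsq(np.c_[d1,-d2],o2-o1,rcond=None)[0]
    a=o1+s[0]*d1;b=o2+s[1]*d2
    return (a+b)/2,np.linalg.norm(a-b)
E
python3 - <<'E'
from h import *
import pickle
for n in("scene","top","wrist"):
    f=env.grab_frame(n); cv2.imwrite(f"pics/{n}0.png",f["image"][:,:,::-1]); pickle.dump(f,open(f"{n}0.pkl","wb"))
    c=cam(f); print(n,c[0],c[1],c[2],(-c[3].T@c[4]).round(3),c[3].round(3).tolist())
print(env.read_state())
E
```

```text
pics
scene 372.79719456927427 315.7609357345528 194.15306197381423 [ 1.297 -0.309  0.896] [[0.415, 0.91, 0.014], [0.647, -0.284, -0.707], [-0.64, 0.302, -0.707]]
top 412.3685101612457 319.3697585747966 200.38169977772097 [0.463 0.018 1.733] [[-0.029, -0.999, -0.013], [-0.998, 0.03, -0.063], [0.064, 0.011, -0.998]]
wrist 323.94121456057854 324.18229310397305 197.77663076976125 [0.191 0.574 0.373] [[0.436, 0.9, -0.001], [0.859, -0.416, 0.298], [0.268, -0.131, -0.954]]
{'clock': 0.15, 'q': array([ 1.00488562e+00,  3.59386369e-01,  1.51118727e+00,  3.92426172e-05,
        1.27249349e+00, -1.15111824e-01]), 'qvel': array([ 0.00033628, -0.00111052, -0.00312202,  0.00108173,  0.00079052,
        0.00037746]), 'joint_torque': array([ 1.10099886e-04, -5.28033328e+01, -2.78930765e+01, -2.49781888e-04,
        8.23386916e-03,  3.76321395e-05]), 'eef_pos': array([0.2611294 , 0.53961525, 0.2306175 ]), 'tool_rot': array([[-9.00094208e-01,  4.35694549e-01, -8.22251407e-04],
       [ 4.35695276e-01,  9.00093399e-01, -1.22449099e-03],
       [ 2.06599014e-04, -1.46040830e-03, -9.99998912e-01]]), 'force': array([ 1.07225264, -0.25602854,  0.42553021]), 'moment': array([ 0.03674373, -0.01069205, -0.03593798]), 'width': 0.08518491478194452}
```

View pics/scene0.png

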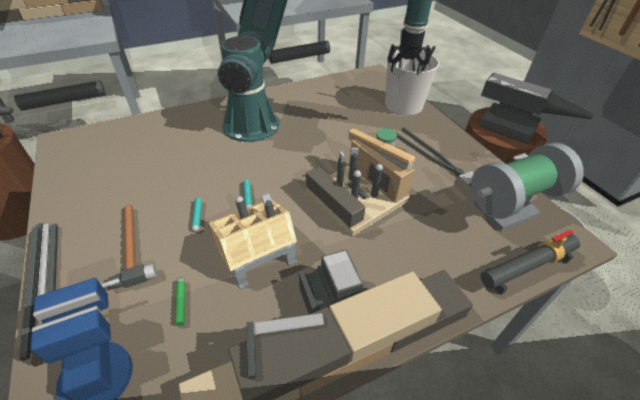

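View pics/top0.png

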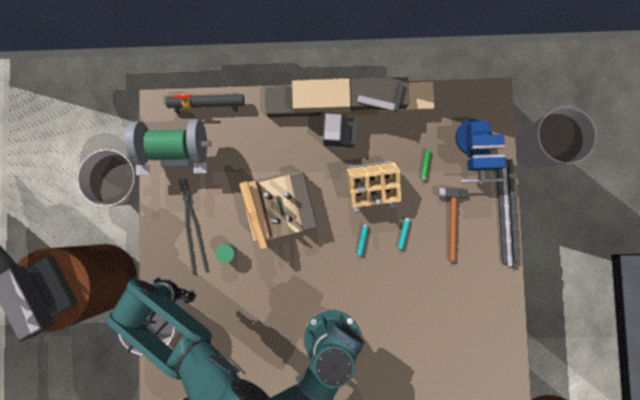

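The scene view shows the hearth at about (360,190) with four dark tools, and the caddy at (250,230). In the top view they are at (277,210) and (373,187). The green and turquoise rods lie loose and are not meant. Next I'll take one composite crop.

```bash
python3 - <<'E'
from h import *
def crop(n,x,y,w,h):
    im=cv2.imread(f"pics/{n}0.png")[y:y+h,x:x+w]
    return cv2.resize(im,(400,300),interpolation=cv2.INTER_CUBIC)
a=crop("top",238,170,80,60+20-20); a=crop("top",235,172,88,66)
b=crop("top",335,155,80,60); c=crop("scene",300,125,120,90); d=crop("scene",195,175,120,90)
o=np.vstack([np.hstack([a,b]),np.hstack([c,d])]); o=cv2.convertScaleAbs(o,alpha=1.4,beta=10)
cv2.imwrite("pics/c1.png",o)
E
```

```text
(no output)
```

View pics/c1.png

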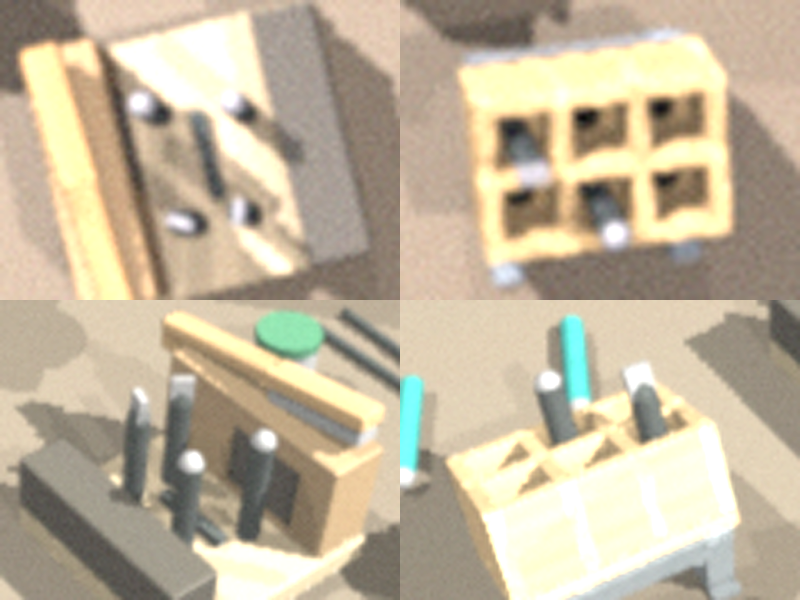

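The hearth's far pair have domed tips: A at top px (267,195) and B at (287,195). These are the punches. The near pair, C (275,221) and D (288,218), have flat wedge tips and are the chisels. In the caddy, the punch is in the middle front cell and the chisel in the left back cell (back2). That leaves front0, front2, back0 and back1 free. I'll compute coarse positions, then take a closer wrist view.

```bash
python3 - <<'E'
from h import *
import pickle
F={n:cam(pickle.load(open(n+"0.pkl","rb"))) for n in("scene","top")}
t=lambda x,y:(235+x/4.545,172+y/4.545); s=lambda x,y:(300+x/3.333,125+(y-300)/3.333)
T=dict(A=(147,104),B=(237,104),C=(182,222),D=(243,210)); S=dict(A=(264,437),B=(191,461),C=(182,380),D=(139,395))
for k in T:
    print(k,onz(F["top"],*t(*T[k]),.16).round(3),two(F["top"],t(*T[k]),F["scene"],s(*S[k])))
print("brick top",onz(F["top"],*t(22,50),.144),onz(F["top"],*t(90,300),.144))
u=lambda x,y:(335+(x-400)/5,155+y/5)
for p in [(605,125),(600,182),(462,70),(735,232),(690,35),(490,262)]: print(onz(F["top"],*u(*p),.13).round(3))
E
```

```text
A [0.59  0.233 0.16 ] (array([0.59167657, 0.235537  , 0.15304673]), np.float64(0.003472546150495068))
B [0.588 0.157 0.16 ] (array([0.58981814, 0.16002673, 0.14904895]), np.float64(0.004295390439716949))
C [0.49  0.206 0.16 ] (array([0.49028212, 0.20668114, 0.15527259]), np.float64(0.0007865725878594721))
D [0.499 0.154 0.16 ] (array([0.49890013, 0.15496983, 0.15977667]), np.float64(0.001487642426046897))
brick top [0.64099626 0.34113483 0.144     ] [0.42667423 0.28709685 0.144     ]
[ 0.638 -0.188  0.13 ]
[ 0.594 -0.183  0.13 ]
[ 0.685 -0.078  0.13 ]
[ 0.551 -0.286  0.13 ]
[ 0.707 -0.257  0.13 ]
[ 0.534 -0.095  0.13 ]
```

Emit:
play_rows --rows '[{"delta_pos": [0.67, -1, 0.5], "turn": [0, 0, -0.07], "gripper": 0}, {"delta_pos": [0.67, -1, 0.5], "turn": [0, 0, -0.07], "gripper": 0}, {"delta_pos": [0.67, -1, 0.5], "turn": [0, 0, -0.07], "gripper": 0}, {"delta_pos": [0.67, -1, 0.5], "turn": [0, 0, -0.07], "gripper": 0}, {"delta_pos": [0.67, -1, 0.5], "turn": [0, 0, -0.07], "gripper": 0}]'

```text
clock: 0.57
eef_pos: [0.3633, 0.3877, 0.3075]
tool_rot: [[-0.626, 0.78, 0.001], [0.78, 0.626, -0.0], [-0.001, 0.001, -1.0]]
force: [0.2, 0.5, -0.3]
width: 0.0851
```

Emit:
play_rows --rows '[{"delta_pos": [0.67, -1, 0.2], "turn": [0, 0, -0.066], "gripper": 0}, {"delta_pos": [0.67, -1, 0.2], "turn": [0, 0, -0.066], "gripper": 0}, {"delta_pos": [0.67, -1, 0.2], "turn": [0, 0, -0.066], "gripper": 0}, {"delta_pos": [0.67, -1, 0.2], "turn": [0, 0, -0.066], "gripper": 0}, {"delta_pos": [0.67, -1, 0.2], "turn": [0, 0, -0.066], "gripper": 0}]'

```text
clock: 0.98
eef_pos: [0.4651, 0.2361, 0.3372]
tool_rot: [[-0.257, 0.966, 0.002], [0.966, 0.257, -0.002], [-0.002, 0.002, -1.0]]
force: [0.6, 0.1, -0.1]
width: 0.0855
```

Emit:
play_rows --rows '[{"delta_pos": [0.6, -0.8, 0.1], "turn": [0, 0, 0], "gripper": 0.5}, {"delta_pos": [0.6, -0.8, 0.1], "turn": [0, 0, 0], "gripper": 0.5}, {"delta_pos": [0.6, -0.8, 0.1], "turn": [0, 0, 0], "gripper": 0.5}, {"delta_pos": [0.6, -0.8, 0.1], "turn": [0, 0, 0], "gripper": 0.5}, {"delta_pos": [0.6, -0.8, 0.1], "turn": [0, 0, 0], "gripper": 0.5}, {"delta_pos": [0.6, -0.8, 0.1], "turn": [0, 0, 0], "gripper": 0.5}]'

```text
clock: 1.48
eef_pos: [0.5529, 0.1188, 0.3508]
tool_rot: [[-0.26, 0.966, -0.001], [0.966, 0.26, 0.0], [0.0, -0.001, -1.0]]
force: [0.2, 0.2, -0.3]
width: 0.0424
```

```bash
python3 - <<'E'
from h import *
import pickle
f=env.grab_frame("wrist"); cv2.imwrite("pics/w1.png",f["image"][:,:,::-1]); pickle.dump(f,open("w1.pkl","wb"))
s=env.read_state(); print({k:np.round(s[k],4).tolist() for k in("clock","q","eef_pos","tool_rot","width")})
E
```

```text
{'clock': 1.5333, 'q': [0.0912, 0.2235, 1.4096, 0.0006, 1.51, -0.1731], 'eef_pos': [0.5521, 0.1199, 0.3507], 'tool_rot': [[-0.2612, 0.9653, -0.0015], [0.9653, 0.2612, 0.0005], [0.0008, -0.0013, -1.0]], 'width': 0.0424}
```

View pics/w1.png

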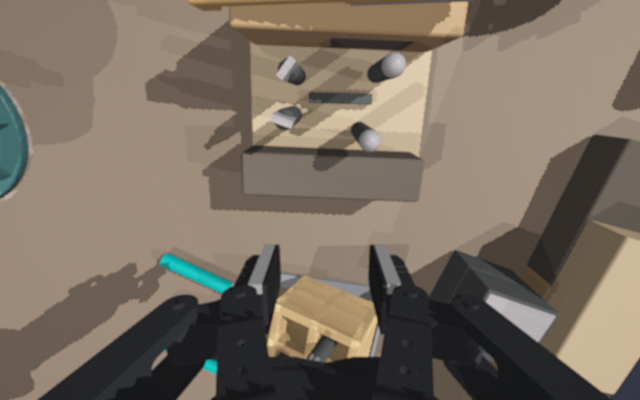

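Wrist view: the tips are A dome (394,65), B dome (369,141), C edge (286,68) and D edge (285,118). The offcut lies at (340,98) and the caddy is at the bottom near (325,320). The turquoise decoys lie at the left. Next I'll look at the caddy.

Emit:
play_rows --rows '[{"delta_pos": [0.2, -1, 0.3], "turn": [0, 0, 0], "gripper": 0.5}, {"delta_pos": [0.2, -1, 0.3], "turn": [0, 0, 0], "gripper": 0.5}, {"delta_pos": [0.2, -1, 0.3], "turn": [0, 0, 0], "gripper": 0.5}, {"delta_pos": [0.2, -1, 0.3], "turn": [0, 0, 0], "gripper": 0.5}, {"delta_pos": [0.2, -1, 0.3], "turn": [0, 0, 0], "gripper": 0.5}, {"delta_pos": [0.2, -1, 0.3], "turn": [0, 0, 0], "gripper": 0.5}]'

```text
clock: 2.03
eef_pos: [0.5823, -0.03, 0.3965]
tool_rot: [[-0.261, 0.965, 0.0], [0.965, 0.261, 0.0], [0.0, 0.0, -1.0]]
force: [-0.7, 1.1, -1.2]
width: 0.0425
```

```bash
python3 - <<'E'
from h import *
import pickle
f=env.grab_frame("wrist"); cv2.imwrite("pics/w2.png",f["image"][:,:,::-1]); pickle.dump(f,open("w2.pkl","wb"))
c=cam(f); p=proj(c,[.6,-.185,.12]); print(p)
x,y=int(p[0])-100,int(p[1])-75; y=max(0,y); x=max(0,x); print(x,y)
cv2.imwrite("pics/w2c.png",cv2.resize(f["image"][y:y+150,x:x+200,::-1],(800,600),interpolation=cv2.INTER_CUBIC))
E
```

```text
(np.float64(308.4660421719662), np.float64(264.3038986148507))
208 189
```

View pics/w2c.png

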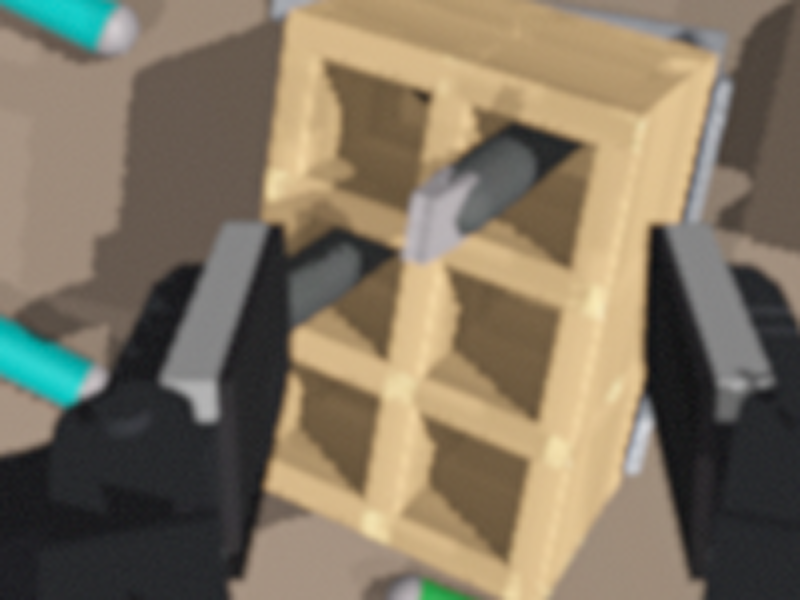

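The crop shows the punch in the middle front cell, the chisel in the +y back cell, and the other four cells empty. I'll cast the rim corners onto their known heights.

```bash
cat >> h.py <<'E'
s25,c25=np.sin(np.radians(25)),np.cos(np.radians(25))
def Rt(yaw):
    c,s=np.cos(yaw),np.sin(yaw)
    return np.array([[c,-s,0],[s,c,0],[0,0,1]])@np.array([[c25,0,-s25],[0,1,0],[s25,0,c25]])
E
python3 - <<'E'
from h import *
import pickle
c=cam(pickle.load(open("w2.pkl","rb"))); g=lambda x,y:(208+x/4,189+y/4)
pts=[((293,12),(-67,97)),((642,118),(67,97)),((515,598),(67,-97)),((268,490),(-67,-97)),((400,385),(0,-30))]
W=[];M=[]
for p,(X,Y) in pts:
    z=.042+.094*c25+X/1000*s25; w=onz(c,*g(*p),z); W.append(w[:2]); M.append([X/1000*c25-.094*s25,Y/1000]); print(w.round(4))
W=np.array(W);M=np.array(M); mw,mm=W.mean(0),M.mean(0)
a=(M-mm);b=(W-mw); yaw=np.arctan2((a[:,0]*b[:,1]-a[:,1]*b[:,0]).sum(),(a*b).sum())
R=Rt(yaw); O=mw-(R2:=np.array([[np.cos(yaw),-np.sin(yaw)],[np.sin(yaw),np.cos(yaw)]]))@mm
print("O",O,"yaw",np.degrees(yaw),"res mm",((M@R2.T+O-W)*1000).round(1).tolist())
O=np.r_[O,.042]
for n in("scene","top"):
    C=cam(pickle.load(open(n+"0.pkl","rb"))); im=cv2.imread(f"pics/{n}0.png")
    x,y=(335,155) if n=="top" else (195,175); q=5 if n=="top" else 400/120
    im=cv2.resize(im[y:y+(60 if n=="top" else 90),x:x+(80 if n=="top" else 120)],(400,300),interpolation=cv2.INTER_CUBIC)
    for X in(-67,67):
        for Y in (-97,97):
            P=proj(C,O+R@[X/1000,Y/1000,.094]); cv2.circle(im,(int((P[0]+.5-x)*q),int((P[1]+.5-y)*q)),4,(0,0,255),1)
    for X in(-30,30):
        for Y in(-60,0,60):
            P=proj(C,O+R@[X/1000,Y/1000,.094]); cv2.circle(im,(int((P[0]+.5-x)*q),int((P[1]+.5-y)*q)),3,(255,0,0),1)
    globals()[n]=im
# hearth tools
w=pickle.load(open("w1.pkl","rb")); cw=cam(w); ct=cam(pickle.load(open("top0.pkl","rb")))
t=lambda x,y:(235+x/4.545,172+y/4.545)
T=dict(A=(147,104),B=(237,104),C=(182,222),D=(243,210)); S=dict(A=(394,65),B=(369,141),C=(286,68),D=(285,118))
for k in T: print(k,onz(cw,*S[k],.152 if k in"AB" else .162).round(4),two(cw,S[k],ct,t(*T[k])))
x=cv2.resize(cv2.convertScaleAbs(w["image"][40:165,230:450,::-1],alpha=1.3),(704,400),interpolation=cv2.INTER_CUBIC)
# feet (predicted from vertical)
for k in S:
    p=onz(cw,*S[k],.152 if k in"AB" else .162)
    for z in(.03,.09): u=proj(cw,[p[0],p[1],z]); cv2.circle(x,(int((u[0]-230)*3.2),int((u[1]-40)*3.2)),4,(0,0,255),1)
o=np.zeros((300+400,800,3),np.uint8); o[:300]=np.hstack([top,scene]); o[300:,:704]=x
cv2.imwrite("pics/chk.png",cv2.resize(o,(685,600)))
E
```

```text
[ 0.5365 -0.0956  0.0989]
[ 0.654  -0.0829  0.1555]
[ 0.6653 -0.2704  0.1555]
[ 0.5712 -0.2922  0.0989]
[ 0.6071 -0.2143  0.1272]
O [ 0.64545155 -0.18006435] yaw 7.351392121894522 res mm [[-3.1, -1.1], [-0.2, 1.8], [13.4, -3.1], [-12.9, 3.1], [2.8, -0.6]]
A [0.5903 0.2396 0.152 ] (array([0.5915779 , 0.23797824, 0.14397532]), np.float64(0.005387811881569835))
B [0.5888 0.1627 0.152 ] (array([0.59130423, 0.16027246, 0.13046188]), np.float64(0.002266688822314356))
C [0.4901 0.209  0.162 ] (array([0.48947822, 0.20812604, 0.15190969]), np.float64(0.0030882855057446177))
D [0.4995 0.1636 0.162 ] (array([0.49755786, 0.15881444, 0.1225927 ]), np.float64(0.0045188772968054675))
```

View pics/chk.png

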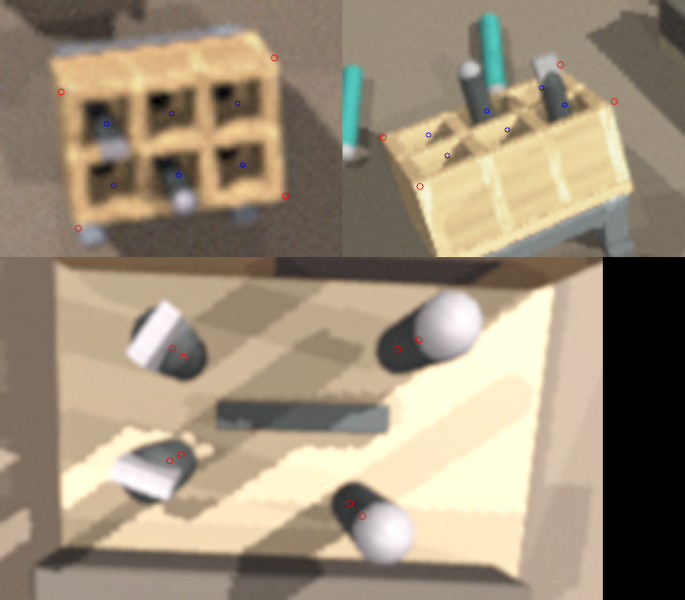

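The caddy fit is poor (13 mm residuals at the -y corners). The fingers and the crop edge hid those corners, so I misread them. I'll refit from the visible divider junctions in this view and the rim corners in the top view.

```bash
python3 - <<'E'
from h import *
import pickle
c=cam(pickle.load(open("w2.pkl","rb"))); g=lambda x,y:(208+x/4,189+y/4)
ct=cam(pickle.load(open("top0.pkl","rb"))); u=lambda x,y:(335+x/4.28-.5,155+y/4.28-.5)
def fit(c,g,pts):
    W=[];M=[]
    for p,(X,Y) in pts:
        z=.042+.094*c25+X/1000*s25; W.append(onz(c,*g(*p),z)[:2]); M.append([X/1000*c25-.094*s25,Y/1000])
    W=np.array(W);M=np.array(M);mw,mm=W.mean(0),M.mean(0);a=M-mm;b=W-mw
    yaw=np.arctan2((a[:,0]*b[:,1]-a[:,1]*b[:,0]).sum(),(a*b).sum());R2=np.array([[np.cos(yaw),-np.sin(yaw)],[np.sin(yaw),np.cos(yaw)]])
    O=mw-R2@mm; print("O",O.round(4),"yaw",np.degrees(yaw).round(2),((M@R2.T+O-W)*1000).round(1).tolist())
fit(c,g,[((293,12),(-67,97)),((642,118),(67,97)),((400,385),(0,-30)),((425,222),(0,30)),((597,300),(60,30)),((557,450),(60,-30)),((375,525),(0,-90)),((275,185),(-60,30))])
# top view: cell mouth centres (front0, front2, back0, back1), crop pixels
fit(ct,u,[((241,158),(-30,-60)),((111,180),(-30,60)),((236,97),(30,-60)),((171,108),(30,0)),((104,122),(30,60)),((75,220),(-67,97)),((284,195),(-67,-97))])
E
```

```text
O [ 0.6442 -0.1806] yaw 5.64 [[-1.8, 1.7], [1.5, 1.0], [0.5, -0.0], [2.2, -5.6], [-3.9, 0.6], [-1.6, 0.2], [0.6, 1.3], [2.6, 0.9]]
O [ 0.6501 -0.1791] yaw 6.58 [[-2.4, 0.4], [0.5, -0.3], [-1.9, 0.2], [-0.5, 0.6], [3.5, -0.8], [-2.0, -0.6], [2.8, 0.6]]
```

The two views agree: O ≈ (0.646,-0.180), yaw ≈ 6°, within a few mm, and the cells have ±11 mm of play. I'll check again over the cells. Going for punch B first.

Emit:
play_rows --rows '[{"delta_pos": [0.04, 1, -0.6], "turn": [0, 0, 0], "gripper": 0.5}, {"delta_pos": [0.04, 1, -0.6], "turn": [0, 0, 0], "gripper": 0.5}, {"delta_pos": [0.04, 1, -0.6], "turn": [0, 0, 0], "gripper": 0.5}, {"delta_pos": [0.04, 1, -0.6], "turn": [0, 0, 0], "gripper": 0.5}, {"delta_pos": [0.04, 1, -0.6], "turn": [0, 0, 0], "gripper": 0.5}, {"delta_pos": [0.053, 1.0, -0.6], "turn": [0, 0, 0], "gripper": 0.5}]'

```text
clock: 2.58
eef_pos: [0.5871, 0.1245, 0.3036]
tool_rot: [[-0.268, 0.963, -0.006], [0.963, 0.268, 0.001], [0.002, -0.006, -1.0]]
force: [0.3, -1.3, -0.2]
width: 0.0425
```

Emit:
play_rows --rows '[{"delta_pos": [0, 0.28, -0.2], "turn": [0, 0, 0], "gripper": 0.5}, {"delta_pos": [0, 0.28, -0.2], "turn": [0, 0, 0], "gripper": 0.5}, {"delta_pos": [0, 0.28, -0.7], "turn": [0, 0, 0], "gripper": 0.5}, {"delta_pos": [0, 0.28, -0.7], "turn": [0, 0, 0], "gripper": 0.5}, {"delta_pos": [0, 0.28, -0.7], "turn": [0, 0, 0], "gripper": 0.5}]'

```text
clock: 3.0
eef_pos: [0.5856, 0.1612, 0.1956]
tool_rot: [[-0.263, 0.965, -0.011], [0.965, 0.263, -0.002], [0.001, -0.011, -1.0]]
force: [-1.5, -0.2, -0.5]
width: 0.0427
```

```bash
python3 - <<'E'
from h import *
f=env.grab_frame("wrist"); cv2.imwrite("pics/w3.png",f["image"][:,:,::-1])
s=env.read_state(); print(s["eef_pos"],s["clock"]); c=cam(f); print(proj(c,s["eef_pos"]),proj(c,[.59,.162,.162]))
E
```

```text
[0.58743191 0.16133967 0.19880874] 3.05
(np.float64(329.7131010400604), np.float64(265.2182636335758)) (np.float64(333.81908676285263), np.float64(234.40785167761572))
```

View pics/w3.png

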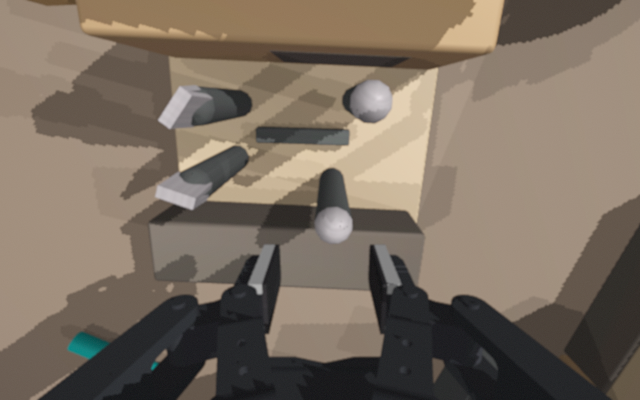

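```bash
python3 - <<'E'
from h import *
import pickle
f=env.grab_frame("wrist"); pickle.dump(f,open("w3.pkl","wb")); c=cam(f); c1=cam(pickle.load(open("w1.pkl","rb")))
for k,p,q,z in[("B",(333,225),(369,141),.150),("A",(371,101),(394,65),.150),("C",(181,106),(286,68),.162),("D",(185,190),(284,119.5),.162)]:
    print(k,onz(c,*p,z).round(4),onz(c1,*q,z).round(4),two(c,p,c1,q)[0].round(4))
print(env.read_state()["eef_pos"])
# brick inner face top edge
print(onz(c,150,46,.144),onz(c,470,54,.144))
E
```

```text
B [0.5918 0.1619 0.15  ] [0.5891 0.1625 0.15  ] [0.5904 0.1623 0.1505]
A [0.5921 0.2403 0.15  ] [0.5906 0.2399 0.15  ] [0.5924 0.2406 0.143 ]
C [0.4934 0.2109 0.162 ] [0.4901 0.209  0.162 ] [0.4887 0.2094 0.1509]
D [0.5019 0.1648 0.162 ] [0.4989 0.1619 0.162 ] [0.498  0.1608 0.1516]
[0.5896739  0.16160707 0.20137221]
[0.46483875 0.23606853 0.144     ] [0.63861539 0.27896173 0.144     ]
```

Both views agree on B (0.590,0.162). I'll descend and grip.

Emit:
play_rows --rows '[{"delta_pos": [0, 0, -0.2], "turn": [0, 0, 0], "gripper": 0.5}, {"delta_pos": [0, 0, -0.4], "turn": [0, 0, 0], "gripper": 0.5}, {"delta_pos": [0, 0, -0.56], "turn": [0, 0, 0], "gripper": 0.5}, {"delta_pos": [0, 0, -0.56], "turn": [0, 0, 0], "gripper": 0.5}, {"delta_pos": [0, 0, -0.56], "turn": [0, 0, 0], "gripper": 1}, {"delta_pos": [0, 0, -0.56], "turn": [0, 0, 0], "gripper": 1}, {"delta_pos": [0, 0, -0.56], "turn": [0, 0, 0], "gripper": 1}, {"delta_pos": [0, 0, -0.56], "turn": [0, 0, 0], "gripper": 1}, {"delta_pos": [0, 0, -0.56], "turn": [0, 0, 0], "gripper": 1}]' --squeeze 90

```text
clock: 3.85
eef_pos: [0.5925, 0.1623, 0.1202]
tool_rot: [[-0.262, 0.965, 0.005], [0.965, 0.262, 0.001], [-0.001, 0.005, -1.0]]
force: [0.0, -0.7, 7.6]
width: 0.0218
```

Emit:
play_rows --rows '[{"delta_pos": [0, 0, 0.1], "turn": [0, 0, 0], "gripper": 1}, {"delta_pos": [0, 0, 0.3], "turn": [0, 0, 0], "gripper": 1}, {"delta_pos": [0, 0, 0.5], "turn": [0, 0, 0], "gripper": 1}, {"delta_pos": [0, 0, 0.75], "turn": [0, 0, 0], "gripper": 1}, {"delta_pos": [0, 0, 1], "turn": [0, 0, 0], "gripper": 1}, {"delta_pos": [0, 0, 1], "turn": [0, 0, 0], "gripper": 1}]'

```text
clock: 4.35
eef_pos: [0.5949, 0.1629, 0.2767]
tool_rot: [[-0.263, 0.965, 0.015], [0.965, 0.263, 0.002], [-0.002, 0.015, -1.0]]
force: [2.8, -0.1, -1.9]
width: 0.0218
```

```bash
cat >> h.py <<'E'
from scipy.spatial.transform import Rotation as Ro
E
python3 - <<'E'
from h import *
O=np.array([.646,-.180,.042]); R=Rt(np.radians(6.1))
s=env.read_state(); print(s["eef_pos"],s["force"],s["width"])
Rg=np.array([[-.261,.965,0],[.965,.261,0],[0,0,-1]]).T
Rg=np.c_[[-.261,.965,0],[.965,.261,0],[0,0,-1]]
Rtool=np.c_[R[:,1],R[:,0],-R[:,2]]
rv=Ro.from_matrix(Rtool@Rg.T).as_rotvec(); print("rv turns",(rv/2/np.pi).round(4),np.degrees(np.linalg.norm(rv)), "inv",(-rv/2/np.pi).round(4))
for n,X,Y in[("f0",-.03,-.06),("f2",-.03,.06),("b0",.03,-.06),("b1",.03,0)]:
    f=O+R@[X,Y,.014]; print(n,"floor",f.round(4),"TCP@86",(f+R[:,2]*.086).round(4),"@+150",(f+R[:,2]*(.086+.15)).round(4))
print("z",R[:,2])
E
```

```text
[0.5948881  0.16285712 0.27666931] [ 2.7769506  -0.05127122 -1.92800499] 0.02176644476346095
rv turns [ 0.0128 -0.0683 -0.0247] 26.557901088144842 inv [-0.0128  0.0683  0.0247]
f0 floor [ 0.6195 -0.2432  0.042 ] TCP@86 [ 0.5833 -0.247   0.12  ] @+150 [ 0.5203 -0.2538  0.2559]
f2 floor [ 0.6067 -0.1239  0.042 ] TCP@86 [ 0.5706 -0.1277  0.12  ] @+150 [ 0.5075 -0.1345  0.2559]
b0 floor [ 0.6735 -0.2374  0.0674] TCP@86 [ 0.6374 -0.2413  0.1453] @+150 [ 0.5744 -0.248   0.2813]
b1 floor [ 0.6672 -0.1777  0.0674] TCP@86 [ 0.631  -0.1816  0.1453] @+150 [ 0.568  -0.1883  0.2813]
z [-0.42022537 -0.04490914  0.90630779]
```

Punch B is held (width 22 mm). I'll carry it high to front0, tilting on the way.

Emit:
play_rows --rows '[{"delta_pos": [-0.04, -0.24, 0.1], "turn": [0, 0, 0], "gripper": 1}, {"delta_pos": [-0.08, -0.48, 0.1], "turn": [0, 0, 0], "gripper": 1}, {"delta_pos": [-0.12, -0.72, 0.1], "turn": [0, 0, 0], "gripper": 1}, {"delta_pos": [-0.15, -0.92, 0.1], "turn": [0, 0, 0], "gripper": 1}]'

```text
clock: 4.68
eef_pos: [0.567, 0.0222, 0.2828]
tool_rot: [[-0.263, 0.965, 0.0], [0.965, 0.263, -0.001], [-0.001, 0.0, -1.0]]
force: [0.1, 0.1, -3.7]
width: 0.0219
```

Emit:
play_rows --rows '[{"delta_pos": [-0.04, -0.24, 0.1], "turn": [0.002, -0.012, -0.004], "gripper": 1}, {"delta_pos": [-0.08, -0.48, 0.1], "turn": [0.004, -0.02, -0.007], "gripper": 1}, {"delta_pos": [-0.12, -0.72, 0.1], "turn": [0.0064, -0.03415, -0.01235], "gripper": 1}, {"delta_pos": [-0.15, -0.92, 0.1], "turn": [0.0064, -0.03415, -0.01235], "gripper": 1}]'

```text
clock: 5.02
eef_pos: [0.5407, -0.1149, 0.2962]
tool_rot: [[-0.183, 0.959, 0.214], [0.983, 0.181, 0.032], [-0.008, 0.216, -0.976]]
force: [-2.0, 0.3, -5.4]
width: 0.0215
```

Emit:
play_rows --rows '[{"delta_pos": [-0.04, -0.24, 0.1], "turn": [0.002, -0.012, -0.004], "gripper": 1}, {"delta_pos": [-0.08, -0.48, 0.1], "turn": [0.004, -0.02, -0.007], "gripper": 1}, {"delta_pos": [-0.12, -0.72, 0.1], "turn": [0.0064, -0.03415, -0.01235], "gripper": 1}, {"delta_pos": [-0.15, -0.92, 0.1], "turn": [0.0064, -0.03415, -0.01235], "gripper": 1}, {"delta_pos": [-0.15, -0.92, 0.1], "turn": [0.0064, -0.03415, -0.01235], "gripper": 1}, {"delta_pos": [-0.15, -0.92, 0.1], "turn": [0.0064, -0.03415, -0.01235], "gripper": 1}]'

```text
clock: 5.52
eef_pos: [0.5217, -0.2538, 0.3121]
tool_rot: [[-0.104, 0.902, 0.419], [0.995, 0.094, 0.043], [-0.0, 0.422, -0.907]]
force: [-0.1, -0.1, -3.8]
width: 0.0218
```

```bash
python3 - <<'E'
from h import *
import pickle
s=env.read_state(); print(s["eef_pos"],s["tool_rot"].round(3).tolist(),s["q"].round(2),s["width"],s["force"])
a=env.grab_frame("wrist");b=env.grab_frame("scene");pickle.dump((a,b),open("w4.pkl","wb"))
im=np.hstack([cv2.resize(a["image"][:,:,::-1],(480,300)),cv2.resize(b["image"][145:265,185:313,::-1],(320,300),interpolation=cv2.INTER_CUBIC)])
cv2.imwrite("pics/w4.png",im)
E
```

```text
[ 0.5216957  -0.25377485  0.31213188] [[-0.104, 0.902, 0.419], [0.995, 0.094, 0.043], [-0.0, 0.422, -0.907]] [-0.79  0.1   1.74  0.39  1.05 -1.05] 0.02176327103936124 [-0.0676425  -0.11256727 -3.79979127]
```

View pics/w4.png

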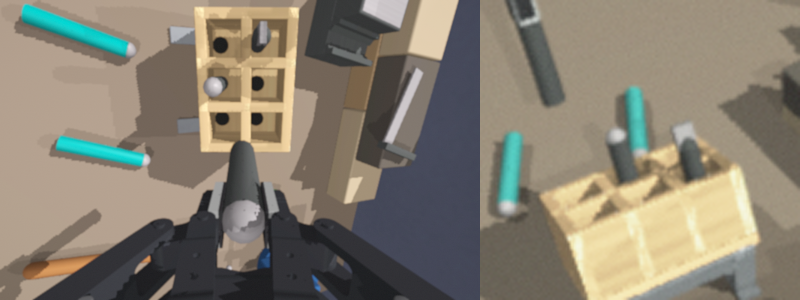

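The wrist view, now along the caddy axis, shows the held punch with its foot at (243,145), and the caddy from (196,8) to (299,152). Dark marks show at the cell-floor centres: front0 (222,118), back0 (256,119), back1 (257,83), front2 (221,45). I'll refine the caddy pose from those marks.

```bash
python3 - <<'E'
from h import *
import pickle
a,b=pickle.load(open("w4.pkl","rb")); c=cam(a); g=cv2.cvtColor(a["image"],cv2.COLOR_RGB2GRAY)
P=[];M=[]
for (x,y),(X,Y) in [((222,118),(-.03,-.06)),((256,119),(.03,-.06)),((257,83),(.03,0)),((221,45),(-.03,.06))]:
    x,y=int(x/.75),int(y/.75); w=g[y-14:y+15,x-14:x+15]; n,l,st,ce=cv2.connectedComponentsWithStats((w<45).astype(np.uint8))
    k=l[14,14] or 1+st[1:,4].argmax(); p=ce[k]+[x-14,y-14]; z=.042+.014*c25+X*s25
    P.append(onz(c,*p,z)[:2]); M.append([X*c25-.014*s25,Y]); print(p.round(1),st[k,4],P[-1].round(4))
def fit(W,M):
    W=np.array(W);M=np.array(M);mw,mm=W.mean(0),M.mean(0);a=M-mm;b=W-mw
    yaw=np.arctan2((a[:,0]*b[:,1]-a[:,1]*b[:,0]).sum(),(a*b).sum());R2=np.array([[np.cos(yaw),-np.sin(yaw)],[np.sin(yaw),np.cos(yaw)]])
    O=mw-R2@mm; print("O",O.round(4),"yaw",np.degrees(yaw).round(2),((M@R2.T+O-W)*1000).round(1).tolist())
fit(P,M)
P=[];M=[]
for (x,y),(X,Y) in [((195,8),(-.067,.097)),((299,8),(.067,.097)),((201,151),(-.067,-.097)),((296,151),(.067,-.097))]:
    P.append(onz(c,x/.75,y/.75,.042+.094*c25+X*s25)[:2]); M.append([X*c25-.094*s25,Y])
fit(P,M)
# held foot: pixel and expected
s=env.read_state(); R=np.array(s["tool_rot"]); f=s["eef_pos"]+R[:,2]*.088
print("foot px",np.array(proj(c,f))*.75,"foot side",np.array(proj(c,f+R[:,0]*.012))*.75)
E
```

```text
[295.7 157.6] 205 [ 0.6047 -0.2447]
[341.7 157.8] 179 [ 0.6595 -0.2393]
[342.7 110.9] 206 [ 0.6536 -0.1798]
[293.5  59.8] 286 [ 0.5927 -0.1261]
O [ 0.632 -0.182] yaw 5.9 [[0.5, -0.3], [-0.2, -0.2], [-0.5, 0.0], [0.2, 0.4]]
O [ 0.647  -0.1804] yaw 6.72 [[0.0, -0.0], [1.4, 1.9], [5.1, -1.9], [-6.5, 0.0]]
foot px [244.98131456 150.39552551] foot side [244.96661646 138.82079142]
```

The marks fit each other to 0.5 mm, but they sit about 14 mm forward of the rim fits. They may be drain holes or shadows at the low edge rather than the floor centres. I'll enlarge to decide.

```bash
python3 - <<'E'
from h import *
import pickle
a,b=pickle.load(open("w4.pkl","rb")); c=cam(a)
x0,y0,k=245,0,4; im=cv2.resize(cv2.convertScaleAbs(a["image"][y0:y0+150*215//150,x0:x0+170,::-1],alpha=1.5,beta=15),None,fx=2.79,fy=2.79,interpolation=cv2.INTER_CUBIC)
O=np.array([.647,-.1805,.042]); R=Rt(np.radians(6.1))
for X in(-.03,.03):
    for Y in(-.06,0,.06):
        for z,col in((.014,(0,0,255)),(.094,(255,0,0))):
            q=[proj(c,O+R@[X+i*.023,Y+j*.023,z]) for i,j in((-1,-1),(1,-1),(1,1),(-1,1))]
            cv2.polylines(im,[((np.array(q)+.5-[x0,y0])*2.79).astype(int)],True,col,1)
cv2.imwrite("pics/w4c.png",im); print(im.shape)
E
```

```text
(600, 474, 3)
```

View pics/w4c.png

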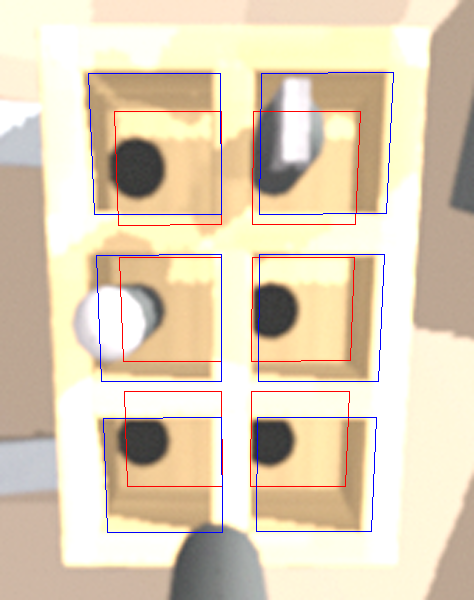

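The rim outline agrees with the mouths to about 3 mm. The dark discs are marks beside the front wall, where the standing tools also rest, so they aren't the cell centres. I'll use the rim centre, biased slightly forward. Moving to the axis of front0, then lowering most of the way.

Emit:
play_rows --rows '[{"delta_pos": [-0.057, -0.019, -0.2], "turn": [0, 0, 0], "gripper": 1}, {"delta_pos": [-0.057, -0.019, -0.357], "turn": [0, 0, 0], "gripper": 1}, {"delta_pos": [-0.057, -0.019, -0.357], "turn": [0, 0, 0], "gripper": 1}, {"delta_pos": [-0.057, -0.019, -0.357], "turn": [0, 0, 0], "gripper": 1}, {"delta_pos": [-0.057, -0.019, -0.357], "turn": [0, 0, 0], "gripper": 1}]'

```text
clock: 6.03
eef_pos: [0.5155, -0.2543, 0.2601]
tool_rot: [[-0.109, 0.9, 0.421], [0.994, 0.099, 0.045], [-0.001, 0.424, -0.906]]
force: [0.9, 0.3, -4.0]
width: 0.0219
```

Emit:
play_rows --rows '[{"delta_pos": [0.06, 0.006, -0.12], "turn": [0, 0, 0], "gripper": 1}, {"delta_pos": [0.11, 0.012, -0.24], "turn": [0, 0, 0], "gripper": 1}, {"delta_pos": [0.168, 0.018, -0.362], "turn": [0, 0, 0], "gripper": 1}, {"delta_pos": [0.21, 0.022, -0.453], "turn": [0, 0, 0], "gripper": 1}, {"delta_pos": [0.252, 0.027, -0.544], "turn": [0, 0, 0], "gripper": 1}, {"delta_pos": [0.287, 0.03, -0.62], "turn": [0, 0, 0], "gripper": 1}, {"delta_pos": [0.322, 0.034, -0.695], "turn": [0, 0, 0], "gripper": 1}, {"delta_pos": [0.35, 0.037, -0.75], "turn": [0, 0, 0], "gripper": 1}, {"delta_pos": [0.364, 0.039, -0.785], "turn": [0, 0, 0], "gripper": 1}, {"delta_pos": [0.38, 0.041, -0.82], "turn": [0, 0, 0], "gripper": 1}, {"delta_pos": [0.38, 0.041, -0.82], "turn": [0, 0, 0], "gripper": 1}, {"delta_pos": [0.38, 0.041, -0.82], "turn": [0, 0, 0], "gripper": 1}]'

```text
clock: 7.03
eef_pos: [0.5714, -0.2487, 0.1359]
tool_rot: [[-0.108, 0.901, 0.42], [0.994, 0.098, 0.045], [-0.001, 0.423, -0.906]]
force: [0.0, -0.1, -3.6]
width: 0.022
```

No wall contact so far (the force is just the weight). I'll lower slowly to contact.

Emit:
play_rows --rows '[{"delta_pos": [0.011, 0.001, -0.024], "turn": [0, 0, 0], "gripper": 1}, {"delta_pos": [0.022, 0.002, -0.048], "turn": [0, 0, 0], "gripper": 1}, {"delta_pos": [0.028, 0.003, -0.06], "turn": [0, 0, 0], "gripper": 1}, {"delta_pos": [0.033, 0.003, -0.072], "turn": [0, 0, 0], "gripper": 1}, {"delta_pos": [0.033, 0.003, -0.072], "turn": [0, 0, 0], "gripper": 1}]'

```text
clock: 7.45
eef_pos: [0.5762, -0.2481, 0.1245]
tool_rot: [[-0.107, 0.901, 0.42], [0.994, 0.097, 0.045], [-0.0, 0.422, -0.907]]
force: [0.2, 0.7, -3.4]
width: 0.022
```

Emit:
play_rows --rows '[{"delta_pos": [0.005, 0, -0.012], "turn": [0, 0, 0], "gripper": 1}, {"delta_pos": [0.011, 0.001, -0.024], "turn": [0, 0, 0], "gripper": 1}, {"delta_pos": [0.011, 0.001, -0.024], "turn": [0, 0, 0], "gripper": 1}, {"delta_pos": [0.011, 0.001, -0.024], "turn": [0, 0, 0], "gripper": 1}]'

```text
clock: 7.78
eef_pos: [0.5776, -0.2484, 0.1229]
tool_rot: [[-0.108, 0.901, 0.421], [0.994, 0.099, 0.044], [-0.002, 0.423, -0.906]]
force: [-12.0, -0.2, 15.0]
width: 0.0218
```

Floor contact (about 19 N along the caddy axis). I'll ease off slightly, open partially, and retreat along the axis.

Emit:
play_rows --rows '[{"delta_pos": [-0.003, 0, 0.006], "turn": [0, 0, 0], "gripper": 1}, {"delta_pos": [-0.003, 0, 0.006], "turn": [0, 0, 0], "gripper": 0.65}, {"delta_pos": [-0.003, 0, 0.006], "turn": [0, 0, 0], "gripper": 0.6}, {"delta_pos": [-0.003, 0, 0.006], "turn": [0, 0, 0], "gripper": 0.5}, {"delta_pos": [-0.003, 0, 0.006], "turn": [0, 0, 0], "gripper": 0.5}, {"delta_pos": [-0.003, 0, 0.006], "turn": [0, 0, 0], "gripper": 0.5}]'

```text
clock: 8.28
eef_pos: [0.5777, -0.2482, 0.1222]
tool_rot: [[-0.107, 0.901, 0.42], [0.994, 0.098, 0.045], [-0.001, 0.423, -0.906]]
force: [-0.9, 0.5, -0.0]
width: 0.0427
```

Emit:
play_rows --rows '[{"delta_pos": [-0.04, -0.004, 0.09], "turn": [0, 0, 0], "gripper": 0.5}, {"delta_pos": [-0.1, -0.011, 0.22], "turn": [0, 0, 0], "gripper": 0.5}, {"delta_pos": [-0.2, -0.021, 0.43], "turn": [0, 0, 0], "gripper": 0.5}, {"delta_pos": [-0.32, -0.034, 0.69], "turn": [0, 0, 0], "gripper": 0.5}, {"delta_pos": [-0.44, -0.047, 0.95], "turn": [0, 0, 0], "gripper": 0.5}, {"delta_pos": [-0.44, -0.047, 0.95], "turn": [0, 0, 0], "gripper": 0.5}]'

```text
clock: 8.78
eef_pos: [0.5125, -0.2578, 0.2721]
tool_rot: [[-0.106, 0.898, 0.427], [0.994, 0.1, 0.037], [-0.009, 0.429, -0.903]]
force: [0.9, 0.4, 0.8]
width: 0.0424
```

```bash
python3 - <<'E'
from h import *
import pickle
s=env.read_state(); print(s["eef_pos"])
a=env.grab_frame("wrist");b=env.grab_frame("scene");pickle.dump((a,b),open("w5.pkl","wb"))
im=np.hstack([cv2.resize(a["image"][:,:,::-1],(480,300)),cv2.resize(b["image"][145:265,185:313,::-1],(320,300),interpolation=cv2.INTER_CUBIC)])
cv2.imwrite("pics/w5.png",im)
E
```

```text
[ 0.51254047 -0.25777489  0.27208252]
```

View pics/w5.png

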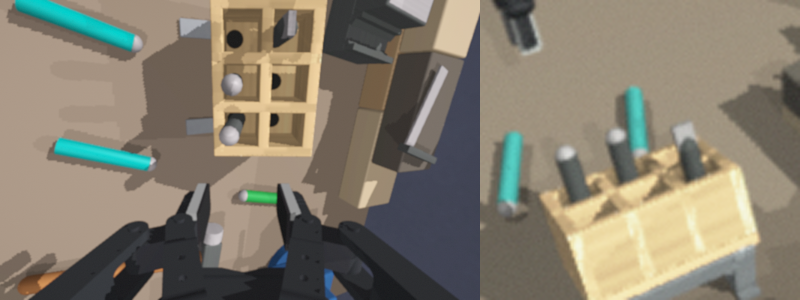

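Punch B stands at the bottom of front0, parallel to its neighbour, and nothing else moved. Next is punch A for front2.

Emit:
play_rows --rows '[{"delta_pos": [0.03, 0.2, 0.1], "turn": [-0.002, 0.012, 0.004], "gripper": 0.5}, {"delta_pos": [0.07, 0.43, 0.1], "turn": [-0.004, 0.02, 0.007], "gripper": 0.5}, {"delta_pos": [0.11, 0.66, 0.1], "turn": [-0.0064, 0.03415, 0.01235], "gripper": 0.5}, {"delta_pos": [0.135, 0.825, 0.1], "turn": [-0.0064, 0.03415, 0.01235], "gripper": 0.5}]'

```text
clock: 9.22
eef_pos: [0.5341, -0.1292, 0.2793]
tool_rot: [[-0.188, 0.959, 0.211], [0.982, 0.186, 0.031], [-0.009, 0.214, -0.977]]
force: [1.6, -0.9, 0.1]
width: 0.0427
```

Emit:
play_rows --rows '[{"delta_pos": [0.03, 0.2, 0.1], "turn": [-0.002, 0.012, 0.004], "gripper": 0.5}, {"delta_pos": [0.07, 0.43, 0.1], "turn": [-0.004, 0.02, 0.007], "gripper": 0.5}, {"delta_pos": [0.11, 0.66, 0.1], "turn": [-0.0064, 0.03415, 0.01235], "gripper": 0.5}, {"delta_pos": [0.135, 0.825, 0.1], "turn": [-0.0064, 0.03415, 0.01235], "gripper": 0.5}]'

```text
clock: 9.55
eef_pos: [0.5541, -0.004, 0.2926]
tool_rot: [[-0.266, 0.964, -0.005], [0.964, 0.266, 0.0], [0.002, -0.005, -1.0]]
force: [1.3, -0.0, 0.4]
width: 0.0426
```

Emit:
play_rows --rows '[{"delta_pos": [0.04, 0.25, 0], "turn": [0, 0, 0], "gripper": 0.5}, {"delta_pos": [0.09, 0.52, 0], "turn": [0, 0, 0], "gripper": 0.5}, {"delta_pos": [0.135, 0.825, 0], "turn": [0, 0, 0], "gripper": 0.5}, {"delta_pos": [0.135, 0.825, 0], "turn": [0, 0, 0], "gripper": 0.5}]'

```text
clock: 9.88
eef_pos: [0.5722, 0.1232, 0.2922]
tool_rot: [[-0.268, 0.964, -0.003], [0.964, 0.268, 0.004], [0.005, -0.002, -1.0]]
force: [1.3, -0.6, 0.5]
width: 0.0427
```

Emit:
play_rows --rows '[{"delta_pos": [0.04, 0.25, 0], "turn": [0, 0, 0], "gripper": 0.5}, {"delta_pos": [0.09, 0.52, -0.1], "turn": [0, 0, 0], "gripper": 0.5}, {"delta_pos": [0.135, 0.75, -0.3], "turn": [0, 0, 0], "gripper": 0.5}, {"delta_pos": [0.135, 0.825, -0.5], "turn": [0, 0, 0], "gripper": 0.5}, {"delta_pos": [0.135, 0.825, -0.5], "turn": [0, 0, 0], "gripper": 0.5}, {"delta_pos": [0.135, 0.825, -0.5], "turn": [0, 0, 0], "gripper": 0.5}, {"delta_pos": [0.135, 0.825, -0.5], "turn": [0, 0, 0], "gripper": 0.5}, {"delta_pos": [0.135, 0.825, -0.5], "turn": [0, 0, 0], "gripper": 0.5}]'

```text
clock: 10.55
eef_pos: [0.5934, 0.2391, 0.2208]
tool_rot: [[-0.262, 0.965, 0.002], [0.965, 0.262, 0.0], [-0.0, 0.002, -1.0]]
force: [0.2, -0.3, 0.0]
width: 0.0429
```

```bash
python3 - <<'E'
from h import *
s=env.read_state(); print(s["clock"],s["eef_pos"],s["tool_rot"].round(3).tolist(),s["width"])
f=env.grab_frame("wrist"); c=cam(f); im=f["image"]; hsv=cv2.cvtColor(im,cv2.COLOR_RGB2HSV)
cv2.imwrite("pics/w6.png",im[:,:,::-1])
m=((hsv[:,:,1]<35)&(hsv[:,:,2]>135)).astype(np.uint8)
n,l,st,ce=cv2.connectedComponentsWithStats(m)
for i in range(1,n):
    if 150<st[i,4]<6000: print(ce[i].round(1),st[i].tolist(),onz(c,*ce[i],.15).round(4))
print("expect A",proj(c,[.592,.240,.15]))
E
```

```text
10.55 [0.59339901 0.23912583 0.22077821] [[-0.262, 0.965, 0.002], [0.965, 0.262, 0.0], [-0.0, 0.002, -1.0]] 0.042890736101123594
[168. 215.] [150, 194, 43, 42, 566] [0.4875 0.2084 0.15  ]
[323.1 210.8] [310, 196, 27, 31, 657] [0.5917 0.2398 0.15  ]
[161.1 276.6] [150, 260, 25, 32, 256] [0.4885 0.158  0.15  ]
expect A (np.float64(323.6693190208509), np.float64(210.60451691214914))
```

A is exactly where expected (323,211).

Emit:
play_rows --rows '[{"delta_pos": [0, 0, -0.2], "turn": [0, 0, 0], "gripper": 0.5}, {"delta_pos": [0, 0, -0.4], "turn": [0, 0, 0], "gripper": 0.5}, {"delta_pos": [0, 0, -0.58], "turn": [0, 0, 0], "gripper": 0.5}, {"delta_pos": [0, 0, -0.68], "turn": [0, 0, 0], "gripper": 0.5}, {"delta_pos": [0, 0, -0.68], "turn": [0, 0, 0], "gripper": 0.5}, {"delta_pos": [0, 0, -0.68], "turn": [0, 0, 0], "gripper": 1}, {"delta_pos": [0, 0, -0.68], "turn": [0, 0, 0], "gripper": 1}, {"delta_pos": [0, 0, -0.68], "turn": [0, 0, 0], "gripper": 1}, {"delta_pos": [0, 0, -0.68], "turn": [0, 0, 0], "gripper": 1}, {"delta_pos": [0, 0, -0.68], "turn": [0, 0, 0], "gripper": 1}]' --squeeze 90

```text
clock: 11.43
eef_pos: [0.5939, 0.24, 0.1196]
tool_rot: [[-0.262, 0.965, 0.003], [0.965, 0.262, 0.001], [-0.0, 0.003, -1.0]]
force: [-0.8, -0.5, 5.7]
width: 0.022
```

Emit:
play_rows --rows '[{"delta_pos": [0, 0, 0.1], "turn": [0, 0, 0], "gripper": 1}, {"delta_pos": [0, 0, 0.3], "turn": [0, 0, 0], "gripper": 1}, {"delta_pos": [0, 0, 0.5], "turn": [0, 0, 0], "gripper": 1}, {"delta_pos": [0, 0, 0.75], "turn": [0, 0, 0], "gripper": 1}, {"delta_pos": [0, 0, 1], "turn": [0, 0, 0], "gripper": 1}, {"delta_pos": [0, 0, 1], "turn": [0, 0, 0], "gripper": 1}, {"delta_pos": [0, 0, 1], "turn": [0, 0, 0], "gripper": 1}]'

```text
clock: 12.02
eef_pos: [0.5938, 0.2405, 0.2704]
tool_rot: [[-0.263, 0.965, 0.005], [0.965, 0.263, 0.002], [0.0, 0.006, -1.0]]
force: [-0.6, -0.5, -4.6]
width: 0.0217
```

Emit:
play_rows --rows '[{"delta_pos": [-0.05, -0.2, 0.1], "turn": [0, 0, 0], "gripper": 1}, {"delta_pos": [-0.1, -0.42, 0.1], "turn": [0, 0, 0], "gripper": 1}, {"delta_pos": [-0.16, -0.66, 0.1], "turn": [0, 0, 0], "gripper": 1}, {"delta_pos": [-0.202, -0.834, 0.1], "turn": [0, 0, 0], "gripper": 1}]'

```text
clock: 12.35
eef_pos: [0.5593, 0.1125, 0.28]
tool_rot: [[-0.263, 0.965, -0.006], [0.965, 0.263, -0.002], [-0.0, -0.006, -1.0]]
force: [-0.5, -0.3, -5.4]
width: 0.022
```

Emit:
play_rows --rows '[{"delta_pos": [-0.05, -0.2, 0.1], "turn": [0.002, -0.012, -0.004], "gripper": 1}, {"delta_pos": [-0.1, -0.42, 0.1], "turn": [0.004, -0.02, -0.007], "gripper": 1}, {"delta_pos": [-0.16, -0.66, 0.1], "turn": [0.0064, -0.03415, -0.01235], "gripper": 1}, {"delta_pos": [-0.202, -0.834, 0.1], "turn": [0.0064, -0.03415, -0.01235], "gripper": 1}]'

```text
clock: 12.68
eef_pos: [0.5245, -0.0113, 0.293]
tool_rot: [[-0.184, 0.961, 0.207], [0.983, 0.181, 0.032], [-0.007, 0.21, -0.978]]
force: [-2.1, -0.1, -5.1]
width: 0.022
```

Emit:
play_rows --rows '[{"delta_pos": [-0.05, -0.2, 0.1], "turn": [0.002, -0.012, -0.004], "gripper": 1}, {"delta_pos": [-0.1, -0.42, 0.1], "turn": [0.004, -0.02, -0.007], "gripper": 1}, {"delta_pos": [-0.16, -0.66, 0.1], "turn": [0.0064, -0.03415, -0.01235], "gripper": 1}, {"delta_pos": [-0.202, -0.834, 0.1], "turn": [0.0064, -0.03415, -0.01235], "gripper": 1}, {"delta_pos": [-0.202, -0.834, -0.1], "turn": [0.0064, -0.03415, -0.01235], "gripper": 1}, {"delta_pos": [-0.202, -0.834, -0.26], "turn": [0.0064, -0.03415, -0.01235], "gripper": 1}, {"delta_pos": [-0.202, -0.834, -0.26], "turn": [0.0064, -0.03415, -0.01235], "gripper": 1}, {"delta_pos": [-0.202, -0.834, -0.26], "turn": [0.0064, -0.03415, -0.01235], "gripper": 1}]'

```text
clock: 13.35
eef_pos: [0.4988, -0.1337, 0.2554]
tool_rot: [[-0.107, 0.904, 0.414], [0.994, 0.095, 0.049], [0.005, 0.416, -0.909]]
force: [0.1, -0.3, -4.1]
width: 0.0216
```

```bash
python3 - <<'E'
from h import *
import pickle
s=env.read_state(); print(s["clock"],s["eef_pos"],s["tool_rot"].round(3).tolist(),s["width"],s["force"].round(1))
f=env.grab_frame("wrist"); cv2.imwrite("pics/w7.png",f["image"][:,:,::-1])
c=cam(f); O=np.array([.6445,-.181,.042]);R=Rt(np.radians(6.1))
print("rel to f2 centre (mm, tray axes) of foot d=89:",((R.T@(s["eef_pos"]+s["tool_rot"][:,2]*.089-O)-[-.03,.06,.014])*1000).round(1))
E
```

```text
13.35 [ 0.49876251 -0.13373045  0.25535899] [[-0.107, 0.904, 0.414], [0.994, 0.095, 0.049], [0.005, 0.416, -0.909]] 0.021618344182107674 [ 0.1 -0.3 -4.1]
rel to f2 centre (mm, tray axes) of foot d=89: [ -7.2   2.9 149.5]
```

Emit:
play_rows --rows '[{"delta_pos": [0.06, 0.006, -0.12], "turn": [0, 0, 0], "gripper": 1}, {"delta_pos": [0.11, 0.012, -0.24], "turn": [0, 0, 0], "gripper": 1}, {"delta_pos": [0.168, 0.018, -0.362], "turn": [0, 0, 0], "gripper": 1}, {"delta_pos": [0.21, 0.022, -0.453], "turn": [0, 0, 0], "gripper": 1}, {"delta_pos": [0.252, 0.027, -0.544], "turn": [0, 0, 0], "gripper": 1}, {"delta_pos": [0.287, 0.03, -0.62], "turn": [0, 0, 0], "gripper": 1}, {"delta_pos": [0.322, 0.034, -0.695], "turn": [0, 0, 0], "gripper": 1}, {"delta_pos": [0.35, 0.037, -0.75], "turn": [0, 0, 0], "gripper": 1}, {"delta_pos": [0.364, 0.039, -0.785], "turn": [0, 0, 0], "gripper": 1}, {"delta_pos": [0.38, 0.041, -0.82], "turn": [0, 0, 0], "gripper": 1}, {"delta_pos": [0.38, 0.041, -0.82], "turn": [0, 0, 0], "gripper": 1}, {"delta_pos": [0.38, 0.041, -0.82], "turn": [0, 0, 0], "gripper": 1}]'

```text
clock: 14.4
eef_pos: [0.5588, -0.1292, 0.136]
tool_rot: [[-0.108, 0.901, 0.42], [0.994, 0.098, 0.045], [-0.001, 0.423, -0.906]]
force: [-0.3, -0.4, -3.5]
width: 0.0214
```

Emit:
play_rows --rows '[{"delta_pos": [0.011, 0.001, -0.024], "turn": [0, 0, 0], "gripper": 1}, {"delta_pos": [0.022, 0.002, -0.048], "turn": [0, 0, 0], "gripper": 1}, {"delta_pos": [0.028, 0.003, -0.06], "turn": [0, 0, 0], "gripper": 1}, {"delta_pos": [0.033, 0.003, -0.072], "turn": [0, 0, 0], "gripper": 1}, {"delta_pos": [0.038, 0.003, -0.084], "turn": [0, 0, 0], "gripper": 1}, {"delta_pos": [0.038, 0.003, -0.084], "turn": [0, 0, 0], "gripper": 1}]'

```text
clock: 14.9
eef_pos: [0.5642, -0.1288, 0.1227]
tool_rot: [[-0.107, 0.901, 0.42], [0.994, 0.097, 0.045], [-0.0, 0.422, -0.907]]
force: [-0.1, 0.3, -4.0]
width: 0.0212
```

Emit:
play_rows --rows '[{"delta_pos": [0.004, 0, -0.008], "turn": [0, 0, 0], "gripper": 1}, {"delta_pos": [0.007, 0.001, -0.016], "turn": [0, 0, 0], "gripper": 1}, {"delta_pos": [0.007, 0.001, -0.016], "turn": [0, 0, 0], "gripper": 1}, {"delta_pos": [0.007, 0.001, -0.016], "turn": [0, 0, 0], "gripper": 1}]'

```text
clock: 15.23
eef_pos: [0.5649, -0.1288, 0.122]
tool_rot: [[-0.108, 0.901, 0.421], [0.994, 0.098, 0.044], [-0.001, 0.423, -0.906]]
force: [-11.5, -0.3, 14.2]
width: 0.0215
```

Emit:
play_rows --rows '[{"delta_pos": [-0.003, 0, 0.006], "turn": [0, 0, 0], "gripper": 1}, {"delta_pos": [-0.003, 0, 0.006], "turn": [0, 0, 0], "gripper": 0.65}, {"delta_pos": [-0.003, 0, 0.006], "turn": [0, 0, 0], "gripper": 0.6}, {"delta_pos": [-0.003, 0, 0.006], "turn": [0, 0, 0], "gripper": 0.5}, {"delta_pos": [-0.003, 0, 0.006], "turn": [0, 0, 0], "gripper": 0.5}, {"delta_pos": [-0.003, 0, 0.006], "turn": [0, 0, 0], "gripper": 0.5}]'

```text
clock: 15.73
eef_pos: [0.5652, -0.1288, 0.1217]
tool_rot: [[-0.107, 0.901, 0.42], [0.994, 0.098, 0.045], [-0.001, 0.423, -0.906]]
force: [0.1, -0.3, -0.1]
width: 0.0425
```

Emit:
play_rows --rows '[{"delta_pos": [-0.04, -0.004, 0.09], "turn": [0, 0, 0], "gripper": 0.5}, {"delta_pos": [-0.1, -0.011, 0.22], "turn": [0, 0, 0], "gripper": 0.5}, {"delta_pos": [-0.2, -0.021, 0.43], "turn": [0, 0, 0], "gripper": 0.5}, {"delta_pos": [-0.32, -0.034, 0.69], "turn": [0, 0, 0], "gripper": 0.5}, {"delta_pos": [-0.44, -0.047, 0.95], "turn": [0, 0, 0], "gripper": 0.5}, {"delta_pos": [-0.44, -0.047, 0.95], "turn": [0, 0, 0], "gripper": 0.5}]'

```text
clock: 16.23
eef_pos: [0.5002, -0.1376, 0.2713]
tool_rot: [[-0.107, 0.897, 0.428], [0.994, 0.1, 0.039], [-0.008, 0.43, -0.903]]
force: [0.7, -0.8, 0.8]
width: 0.0427
```

Punch A is placed. Heading back to the hearth for the chisels, with a numeric re-measure above them.

Emit:
play_rows --rows '[{"delta_pos": [0, 0.2, 0.1], "turn": [-0.002, 0.012, 0.004], "gripper": 0.5}, {"delta_pos": [0, 0.45, 0.1], "turn": [-0.004, 0.02, 0.007], "gripper": 0.5}, {"delta_pos": [0, 0.7, 0.1], "turn": [-0.0064, 0.03415, 0.01235], "gripper": 0.5}, {"delta_pos": [0, 0.99, 0.1], "turn": [-0.0064, 0.03415, 0.01235], "gripper": 0.5}, {"delta_pos": [0, 0.99, 0.1], "turn": [-0.0064, 0.03415, 0.01235], "gripper": 0.5}]'

```text
clock: 16.65
eef_pos: [0.4995, 0.0194, 0.2796]
tool_rot: [[-0.192, 0.958, 0.215], [0.981, 0.188, 0.036], [-0.006, 0.218, -0.976]]
force: [-1.1, -0.1, 0.1]
width: 0.0428
```

Emit:
play_rows --rows '[{"delta_pos": [0, 0.25, 0], "turn": [-0.002, 0.012, 0.004], "gripper": 0.5}, {"delta_pos": [0, 0.5, 0], "turn": [-0.004, 0.02, 0.007], "gripper": 0.5}, {"delta_pos": [0, 0.75, -0.1], "turn": [-0.0064, 0.03415, 0.01235], "gripper": 0.5}, {"delta_pos": [0, 0.99, -0.3], "turn": [-0.0064, 0.03415, 0.01235], "gripper": 0.5}, {"delta_pos": [0, 0.99, -0.4], "turn": [-0.0064, 0.03415, 0.01235], "gripper": 0.5}, {"delta_pos": [0, 0.99, -0.4], "turn": [-0.0064, 0.03415, 0.01235], "gripper": 0.5}, {"delta_pos": [0, 0.99, -0.4], "turn": [-0.0064, 0.03415, 0.01235], "gripper": 0.5}, {"delta_pos": [0, 0.99, -0.4], "turn": [-0.0064, 0.03415, 0.01235], "gripper": 0.5}]'

```text
clock: 17.32
eef_pos: [0.4993, 0.1605, 0.2199]
tool_rot: [[-0.262, 0.965, 0.001], [0.965, 0.262, -0.0], [-0.0, 0.001, -1.0]]
force: [0.8, 0.5, 1.1]
width: 0.0422
```

```bash
python3 - <<'E'
from h import *
import pickle
s=env.read_state(); print(s["clock"],s["eef_pos"],s["tool_rot"].round(3).tolist(),s["width"])
f=env.grab_frame("wrist"); pickle.dump(f,open("w8.pkl","wb")); c=cam(f)
im=cv2.convertScaleAbs(f["image"][:,:,::-1],alpha=1.3)
for p,col in(((.4995,.162),(0,0,255)),((.490,.2095),(255,0,0))):
    for z in(.136,.09): cv2.drawMarker(im,tuple(int(round(v)) for v in proj(c,[*p,z])),col,0,8,1)
    print([np.round(proj(c,[*p,z])) for z in(.162,.136,.09)])
x=im[60:310,190:440]; x=cv2.resize(x,(600,600),interpolation=cv2.INTER_CUBIC); cv2.imwrite("pics/w8.png",x)
E
```

```text
17.3167 [0.49933004 0.1605129  0.21986677] [[-0.262, 0.965, 0.001], [0.965, 0.262, -0.0], [-0.0, 0.001, -1.0]] 0.04224545818121907
[array([326., 217.]), array([326., 204.]), array([326., 188.])]
[array([332., 143.]), array([331., 138.]), array([330., 131.])]
```

View pics/w8.png

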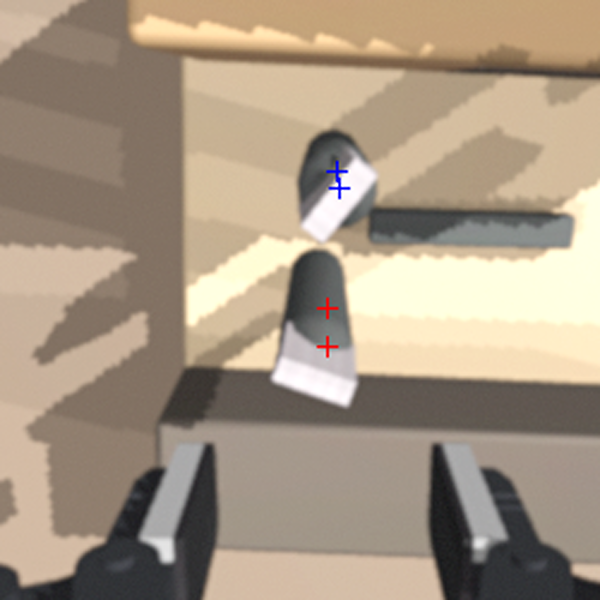

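C is exactly on the marker. D's edge is at (315,388), so its axis is within 2 mm of the gripper. I'll grip D.

Emit:
play_rows --rows '[{"delta_pos": [0, -0.007, -0.2], "turn": [0, 0, 0], "gripper": 0.5}, {"delta_pos": [0, -0.007, -0.4], "turn": [0, 0, 0], "gripper": 0.5}, {"delta_pos": [0, -0.007, -0.6], "turn": [0, 0, 0], "gripper": 0.5}, {"delta_pos": [0, -0.007, -0.7], "turn": [0, 0, 0], "gripper": 0.5}, {"delta_pos": [0, -0.007, -0.7], "turn": [0, 0, 0], "gripper": 0.5}, {"delta_pos": [0, -0.007, -0.7], "turn": [0, 0, 0], "gripper": 1}, {"delta_pos": [0, -0.007, -0.7], "turn": [0, 0, 0], "gripper": 1}, {"delta_pos": [0, -0.007, -0.7], "turn": [0, 0, 0], "gripper": 1}, {"delta_pos": [0, -0.007, -0.7], "turn": [0, 0, 0], "gripper": 1}, {"delta_pos": [0, -0.007, -0.7], "turn": [0, 0, 0], "gripper": 1}]' --squeeze 90

```text
clock: 18.2
eef_pos: [0.5004, 0.1603, 0.1159]
tool_rot: [[-0.263, 0.965, 0.003], [0.965, 0.263, 0.0], [-0.001, 0.003, -1.0]]
force: [-1.2, -1.8, 6.8]
width: 0.0218
```

Emit:
play_rows --rows '[{"delta_pos": [0, 0, 0.1], "turn": [0, 0, 0], "gripper": 1}, {"delta_pos": [0, 0, 0.3], "turn": [0, 0, 0], "gripper": 1}, {"delta_pos": [0, 0, 0.5], "turn": [0, 0, 0], "gripper": 1}, {"delta_pos": [0, 0, 0.75], "turn": [0, 0, 0], "gripper": 1}, {"delta_pos": [0, 0, 1], "turn": [0, 0, 0], "gripper": 1}, {"delta_pos": [0, 0, 1], "turn": [0, 0, 0], "gripper": 1}, {"delta_pos": [0, 0, 1], "turn": [0, 0, 0], "gripper": 1}]'

```text
clock: 18.78
eef_pos: [0.5004, 0.1607, 0.2667]
tool_rot: [[-0.263, 0.965, 0.006], [0.965, 0.263, 0.001], [-0.0, 0.006, -1.0]]
force: [-0.2, -0.5, -4.1]
width: 0.0218
```

Emit:
play_rows --rows '[{"delta_pos": [0.04, -0.22, 0.1], "turn": [0, 0, 0], "gripper": 1}, {"delta_pos": [0.08, -0.46, 0.17], "turn": [0, 0, 0], "gripper": 1}, {"delta_pos": [0.12, -0.7, 0.17], "turn": [0, 0, 0], "gripper": 1}, {"delta_pos": [0.156, -0.909, 0.17], "turn": [0, 0, 0], "gripper": 1}]'

```text
clock: 19.12
eef_pos: [0.5214, 0.0223, 0.2882]
tool_rot: [[-0.263, 0.965, -0.002], [0.965, 0.263, -0.0], [0.0, -0.002, -1.0]]
force: [0.9, 0.5, -4.2]
width: 0.0216
```

Emit:
play_rows --rows '[{"delta_pos": [0.04, -0.22, 0.1], "turn": [0.002, -0.012, -0.004], "gripper": 1}, {"delta_pos": [0.08, -0.46, 0.17], "turn": [0.004, -0.02, -0.007], "gripper": 1}, {"delta_pos": [0.12, -0.7, 0.17], "turn": [0.0064, -0.03415, -0.01235], "gripper": 1}, {"delta_pos": [0.156, -0.909, 0.17], "turn": [0.0064, -0.03415, -0.01235], "gripper": 1}]'

```text
clock: 19.45
eef_pos: [0.5416, -0.1134, 0.3124]
tool_rot: [[-0.183, 0.96, 0.212], [0.983, 0.18, 0.033], [-0.007, 0.215, -0.977]]
force: [-1.7, 0.7, -4.1]
width: 0.0213
```

Emit:
play_rows --rows '[{"delta_pos": [0.04, -0.22, 0.1], "turn": [0.002, -0.012, -0.004], "gripper": 1}, {"delta_pos": [0.08, -0.46, 0.17], "turn": [0.004, -0.02, -0.007], "gripper": 1}, {"delta_pos": [0.12, -0.7, 0.17], "turn": [0.0064, -0.03415, -0.01235], "gripper": 1}, {"delta_pos": [0.156, -0.909, 0.17], "turn": [0.0064, -0.03415, -0.01235], "gripper": 1}, {"delta_pos": [0.156, -0.909, 0.17], "turn": [0.0064, -0.03415, -0.01235], "gripper": 1}, {"delta_pos": [0.156, -0.909, -0.05], "turn": [0.0064, -0.03415, -0.01235], "gripper": 1}, {"delta_pos": [0.156, -0.909, -0.22], "turn": [0.0064, -0.03415, -0.01235], "gripper": 1}, {"delta_pos": [0.156, -0.909, -0.22], "turn": [0.0064, -0.03415, -0.01235], "gripper": 1}, {"delta_pos": [0.156, -0.909, -0.22], "turn": [0.0064, -0.03415, -0.01235], "gripper": 1}, {"delta_pos": [0.156, -0.909, -0.22], "turn": [0.0064, -0.03415, -0.01235], "gripper": 1}]'

```text
clock: 20.28
eef_pos: [0.5692, -0.2485, 0.2822]
tool_rot: [[-0.108, 0.901, 0.42], [0.994, 0.098, 0.045], [0.0, 0.422, -0.907]]
force: [-0.4, 0.1, -2.4]
width: 0.0216
```

```bash
python3 - <<'E'
from h import *
s=env.read_state(); print(s["clock"],s["eef_pos"],s["q"].round(2),s["width"],s["force"].round(1))
O=np.array([.6445,-.181,.042]);R=Rt(np.radians(6.1))
print(((R.T@(s["eef_pos"]+s["tool_rot"][:,2]*.086-O)-[.03,-.06,.014])*1000).round(1))
f=env.grab_frame("wrist"); c=cam(f); g=cv2.cvtColor(f["image"],cv2.COLOR_RGB2GRAY)
foot=s["eef_pos"]+s["tool_rot"][:,2]*.086
print("foot px",np.round(proj(c,foot)),np.round(proj(c,foot+s["tool_rot"][:,1]*.012)))
cv2.imwrite("pics/w9.png",f["image"][:,:,::-1])
u,v=np.array(proj(c,foot)).astype(int); print([int(x) for x in g[v+6,u-40:u+41:4]])
E
```

```text
20.2833 [ 0.56924987 -0.24853596  0.28217492] [-0.71  0.19  1.72  0.38  0.97 -1.  ] 0.021582814006352237 [-0.4  0.1 -2.4]
[ -2.9   0.9 152.3]
foot px [325. 205.] [341. 205.]
[214, 220, 243, 237, 228, 184, 48, 51, 64, 76, 87, 98, 105, 110, 200, 202, 202, 242, 241, 243, 167]
```

Aligned (the foot is where expected, about 3 mm forward of the cell centre). Lowering into back0.

Emit:
play_rows --rows '[{"delta_pos": [0.06, 0.006, -0.12], "turn": [0, 0, 0], "gripper": 1}, {"delta_pos": [0.11, 0.012, -0.24], "turn": [0, 0, 0], "gripper": 1}, {"delta_pos": [0.168, 0.018, -0.362], "turn": [0, 0, 0], "gripper": 1}, {"delta_pos": [0.21, 0.022, -0.453], "turn": [0, 0, 0], "gripper": 1}, {"delta_pos": [0.252, 0.027, -0.544], "turn": [0, 0, 0], "gripper": 1}, {"delta_pos": [0.287, 0.03, -0.62], "turn": [0, 0, 0], "gripper": 1}, {"delta_pos": [0.322, 0.034, -0.695], "turn": [0, 0, 0], "gripper": 1}, {"delta_pos": [0.35, 0.037, -0.75], "turn": [0, 0, 0], "gripper": 1}, {"delta_pos": [0.364, 0.039, -0.785], "turn": [0, 0, 0], "gripper": 1}, {"delta_pos": [0.38, 0.041, -0.82], "turn": [0, 0, 0], "gripper": 1}, {"delta_pos": [0.38, 0.041, -0.82], "turn": [0, 0, 0], "gripper": 1}, {"delta_pos": [0.38, 0.041, -0.82], "turn": [0, 0, 0], "gripper": 1}]'

```text
clock: 21.33
eef_pos: [0.6261, -0.2427, 0.1592]
tool_rot: [[-0.107, 0.901, 0.42], [0.994, 0.098, 0.045], [-0.0, 0.422, -0.906]]
force: [-0.4, -0.1, -3.6]
width: 0.0217
```

Emit:
play_rows --rows '[{"delta_pos": [0.011, 0.001, -0.024], "turn": [0, 0, 0], "gripper": 1}, {"delta_pos": [0.022, 0.002, -0.048], "turn": [0, 0, 0], "gripper": 1}, {"delta_pos": [0.028, 0.003, -0.06], "turn": [0, 0, 0], "gripper": 1}, {"delta_pos": [0.033, 0.003, -0.072], "turn": [0, 0, 0], "gripper": 1}, {"delta_pos": [0.038, 0.003, -0.084], "turn": [0, 0, 0], "gripper": 1}, {"delta_pos": [0.038, 0.003, -0.084], "turn": [0, 0, 0], "gripper": 1}]'

```text
clock: 21.83
eef_pos: [0.6317, -0.2421, 0.1461]
tool_rot: [[-0.107, 0.901, 0.42], [0.994, 0.098, 0.045], [-0.0, 0.422, -0.907]]
force: [-1.2, -0.2, -3.5]
width: 0.0215
```

Emit:
play_rows --rows '[{"delta_pos": [0.004, 0, -0.008], "turn": [0, 0, 0], "gripper": 1}, {"delta_pos": [0.007, 0.001, -0.016], "turn": [0, 0, 0], "gripper": 1}, {"delta_pos": [0.007, 0.001, -0.016], "turn": [0, 0, 0], "gripper": 1}, {"delta_pos": [0.007, 0.001, -0.016], "turn": [0, 0, 0], "gripper": 1}]'

```text
clock: 22.17
eef_pos: [0.6329, -0.2422, 0.1444]
tool_rot: [[-0.107, 0.901, 0.42], [0.994, 0.098, 0.045], [-0.001, 0.423, -0.906]]
force: [-0.5, -0.8, -1.5]
width: 0.0215
```

Emit:
play_rows --rows '[{"delta_pos": [0.003, 0, -0.006], "turn": [0, 0, 0], "gripper": 1}, {"delta_pos": [0.005, 0, -0.01], "turn": [0, 0, 0], "gripper": 1}, {"delta_pos": [0.005, 0, -0.01], "turn": [0, 0, 0], "gripper": 1}, {"delta_pos": [0.005, 0, -0.01], "turn": [0, 0, 0], "gripper": 1}]'

```text
clock: 22.5
eef_pos: [0.6332, -0.2424, 0.1443]
tool_rot: [[-0.108, 0.901, 0.421], [0.994, 0.098, 0.044], [-0.002, 0.423, -0.906]]
force: [-11.5, -0.3, 13.6]
width: 0.0215
```

Emit:
play_rows --rows '[{"delta_pos": [-0.003, 0, 0.006], "turn": [0, 0, 0], "gripper": 1}, {"delta_pos": [-0.003, 0, 0.006], "turn": [0, 0, 0], "gripper": 0.65}, {"delta_pos": [-0.003, 0, 0.006], "turn": [0, 0, 0], "gripper": 0.6}, {"delta_pos": [-0.003, 0, 0.006], "turn": [0, 0, 0], "gripper": 0.5}, {"delta_pos": [-0.003, 0, 0.006], "turn": [0, 0, 0], "gripper": 0.5}, {"delta_pos": [-0.003, 0, 0.006], "turn": [0, 0, 0], "gripper": 0.5}]'

```text
clock: 23.0
eef_pos: [0.6334, -0.2421, 0.1435]
tool_rot: [[-0.107, 0.901, 0.42], [0.994, 0.098, 0.045], [-0.001, 0.423, -0.906]]
force: [-0.8, -1.1, -0.4]
width: 0.0429
```

Emit:
play_rows --rows '[{"delta_pos": [-0.04, -0.004, 0.09], "turn": [0, 0, 0], "gripper": 0.5}, {"delta_pos": [-0.1, -0.011, 0.22], "turn": [0, 0, 0], "gripper": 0.5}, {"delta_pos": [-0.2, -0.021, 0.43], "turn": [0, 0, 0], "gripper": 0.5}, {"delta_pos": [-0.32, -0.034, 0.69], "turn": [0, 0, 0], "gripper": 0.5}, {"delta_pos": [-0.44, -0.047, 0.95], "turn": [0, 0, 0], "gripper": 0.5}, {"delta_pos": [-0.44, -0.047, 0.95], "turn": [0, 0, 0], "gripper": 0.5}]'

```text
clock: 23.5
eef_pos: [0.5684, -0.2516, 0.2941]
tool_rot: [[-0.106, 0.897, 0.428], [0.994, 0.1, 0.038], [-0.009, 0.43, -0.903]]
force: [0.4, -1.5, 0.3]
width: 0.0429
```

Now chisel C.

Emit:
play_rows --rows '[{"delta_pos": [-0.04, 0.22, 0.05], "turn": [-0.002, 0.012, 0.004], "gripper": 0.5}, {"delta_pos": [-0.08, 0.47, 0.05], "turn": [-0.004, 0.02, 0.007], "gripper": 0.5}, {"delta_pos": [-0.12, 0.72, 0.05], "turn": [-0.0064, 0.03415, 0.01235], "gripper": 0.5}, {"delta_pos": [-0.17, 1, 0.05], "turn": [-0.0064, 0.03415, 0.01235], "gripper": 0.5}, {"delta_pos": [-0.17, 1, 0.05], "turn": [-0.0064, 0.03415, 0.01235], "gripper": 0.5}]'

```text
clock: 23.92
eef_pos: [0.5407, -0.0926, 0.2938]
tool_rot: [[-0.191, 0.958, 0.213], [0.982, 0.187, 0.036], [-0.005, 0.216, -0.976]]
force: [-0.6, 1.2, -0.7]
width: 0.0428
```

Emit:
play_rows --rows '[{"delta_pos": [-0.04, 0.22, 0], "turn": [-0.002, 0.012, 0.004], "gripper": 0.5}, {"delta_pos": [-0.08, 0.47, 0], "turn": [-0.004, 0.02, 0.007], "gripper": 0.5}, {"delta_pos": [-0.12, 0.72, 0], "turn": [-0.0064, 0.03415, 0.01235], "gripper": 0.5}, {"delta_pos": [-0.17, 1, 0], "turn": [-0.0064, 0.03415, 0.01235], "gripper": 0.5}, {"delta_pos": [-0.17, 1, 0], "turn": [-0.0064, 0.03415, 0.01235], "gripper": 0.5}]'

```text
clock: 24.33
eef_pos: [0.5155, 0.0575, 0.2933]
tool_rot: [[-0.268, 0.963, -0.001], [0.963, 0.268, 0.004], [0.005, -0.0, -1.0]]
force: [-0.2, -0.2, -0.6]
width: 0.0426
```

Emit:
play_rows --rows '[{"delta_pos": [-0.04, 0.22, 0], "turn": [0, 0, 0], "gripper": 0.5}, {"delta_pos": [-0.08, 0.47, 0], "turn": [0, 0, 0], "gripper": 0.5}, {"delta_pos": [-0.12, 0.72, -0.1], "turn": [0, 0, 0], "gripper": 0.5}, {"delta_pos": [-0.17, 1, -0.3], "turn": [0, 0, 0], "gripper": 0.5}, {"delta_pos": [-0.17, 1, -0.4], "turn": [0, 0, 0], "gripper": 0.5}, {"delta_pos": [-0.17, 1, -0.4], "turn": [0, 0, 0], "gripper": 0.5}, {"delta_pos": [-0.17, 1, -0.4], "turn": [0, 0, 0], "gripper": 0.5}, {"delta_pos": [-0.17, 1, -0.4], "turn": [0, 0, 0], "gripper": 0.5}]'

```text
clock: 25.0
eef_pos: [0.4914, 0.2002, 0.2344]
tool_rot: [[-0.262, 0.965, 0.001], [0.965, 0.262, -0.0], [-0.0, 0.001, -1.0]]
force: [-0.2, -0.9, 0.4]
width: 0.0427
```

```bash
python3 - <<'E'
from h import *
s=env.read_state(); print(s["clock"],s["eef_pos"],s["tool_rot"].round(3).tolist(),s["width"])
f=env.grab_frame("wrist"); c=cam(f); im=f["image"]; hsv=cv2.cvtColor(im,cv2.COLOR_RGB2HSV)
cv2.imwrite("pics/w10.png",im[:,:,::-1])
m=((hsv[:,:,1]<35)&(hsv[:,:,2]>135)).astype(np.uint8)
n,l,st,ce=cv2.connectedComponentsWithStats(m)
for i in range(1,n):
    if 150<st[i,4]<6000: print(ce[i].round(1),st[i].tolist(),onz(c,*ce[i],.158).round(4))
print("expect C",proj(c,[.490,.2095,.158]))
E
```

```text
25.0 [0.49141471 0.20021719 0.2343686 ] [[-0.262, 0.965, 0.001], [0.965, 0.262, -0.0], [-0.0, 0.001, -1.0]] 0.04267134865617878
[327.2 196.7] [313, 176, 27, 37, 373] [0.4902 0.2099 0.158 ]
expect C (np.float64(326.8061824606227), np.float64(197.16673714336628))
```

Emit:
play_rows --rows '[{"delta_pos": [0, 0.06, -0.15], "turn": [0, 0, 0], "gripper": 0.5}, {"delta_pos": [0, 0.06, -0.3], "turn": [0, 0, 0], "gripper": 0.5}, {"delta_pos": [0, 0.06, -0.5], "turn": [0, 0, 0], "gripper": 0.5}, {"delta_pos": [0, 0.06, -0.7], "turn": [0, 0, 0], "gripper": 0.5}, {"delta_pos": [0, 0.06, -0.8], "turn": [0, 0, 0], "gripper": 0.5}, {"delta_pos": [0, 0.06, -0.8], "turn": [0, 0, 0], "gripper": 0.5}, {"delta_pos": [0, 0.06, -0.8], "turn": [0, 0, 0], "gripper": 1}, {"delta_pos": [0, 0.06, -0.8], "turn": [0, 0, 0], "gripper": 1}, {"delta_pos": [0, 0.06, -0.8], "turn": [0, 0, 0], "gripper": 1}, {"delta_pos": [0, 0.06, -0.8], "turn": [0, 0, 0], "gripper": 1}, {"delta_pos": [0, 0.06, -0.8], "turn": [0, 0, 0], "gripper": 1}]' --squeeze 90

```text
clock: 25.97
eef_pos: [0.4919, 0.21, 0.1153]
tool_rot: [[-0.262, 0.965, 0.003], [0.965, 0.262, 0.001], [-0.0, 0.003, -1.0]]
force: [-0.5, -1.7, 7.2]
width: 0.0212
```

Emit:
play_rows --rows '[{"delta_pos": [0, 0, 0.1], "turn": [0, 0, 0], "gripper": 1}, {"delta_pos": [0, 0, 0.3], "turn": [0, 0, 0], "gripper": 1}, {"delta_pos": [0, 0, 0.5], "turn": [0, 0, 0], "gripper": 1}, {"delta_pos": [0, 0, 0.75], "turn": [0, 0, 0], "gripper": 1}, {"delta_pos": [0, 0, 1], "turn": [0, 0, 0], "gripper": 1}, {"delta_pos": [0, 0, 1], "turn": [0, 0, 0], "gripper": 1}, {"delta_pos": [0, 0, 1], "turn": [0, 0, 0], "gripper": 1}]'

```text
clock: 26.55
eef_pos: [0.4921, 0.2105, 0.266]
tool_rot: [[-0.263, 0.965, 0.006], [0.965, 0.263, 0.002], [0.0, 0.006, -1.0]]
force: [-0.7, -0.4, -6.2]
width: 0.0212
```

Emit:
play_rows --rows '[{"delta_pos": [0.04, -0.22, 0.1], "turn": [0, 0, 0], "gripper": 1}, {"delta_pos": [0.08, -0.46, 0.17], "turn": [0, 0, 0], "gripper": 1}, {"delta_pos": [0.12, -0.7, 0.17], "turn": [0, 0, 0], "gripper": 1}, {"delta_pos": [0.16, -0.887, 0.17], "turn": [0, 0, 0], "gripper": 1}]'

```text
clock: 26.88
eef_pos: [0.5134, 0.0747, 0.2874]
tool_rot: [[-0.263, 0.965, -0.003], [0.965, 0.263, -0.001], [-0.0, -0.003, -1.0]]
force: [-0.1, 0.2, -6.4]
width: 0.0207
```

Emit:
play_rows --rows '[{"delta_pos": [0.04, -0.22, 0.1], "turn": [0.002, -0.012, -0.004], "gripper": 1}, {"delta_pos": [0.08, -0.46, 0.17], "turn": [0.004, -0.02, -0.007], "gripper": 1}, {"delta_pos": [0.12, -0.7, 0.17], "turn": [0.0064, -0.03415, -0.01235], "gripper": 1}, {"delta_pos": [0.16, -0.887, 0.17], "turn": [0.0064, -0.03415, -0.01235], "gripper": 1}]'

```text
clock: 27.22
eef_pos: [0.534, -0.0577, 0.3114]
tool_rot: [[-0.183, 0.96, 0.211], [0.983, 0.181, 0.032], [-0.008, 0.214, -0.977]]
force: [-1.7, 0.6, -6.9]
width: 0.0211
```

Emit:
play_rows --rows '[{"delta_pos": [0.04, -0.22, 0.1], "turn": [0.002, -0.012, -0.004], "gripper": 1}, {"delta_pos": [0.08, -0.46, 0.17], "turn": [0.004, -0.02, -0.007], "gripper": 1}, {"delta_pos": [0.12, -0.7, 0.17], "turn": [0.0064, -0.03415, -0.01235], "gripper": 1}, {"delta_pos": [0.16, -0.887, 0.17], "turn": [0.0064, -0.03415, -0.01235], "gripper": 1}, {"delta_pos": [0.16, -0.887, 0.17], "turn": [0.0064, -0.03415, -0.01235], "gripper": 1}, {"delta_pos": [0.16, -0.887, -0.05], "turn": [0.0064, -0.03415, -0.01235], "gripper": 1}, {"delta_pos": [0.16, -0.887, -0.216], "turn": [0.0064, -0.03415, -0.01235], "gripper": 1}, {"delta_pos": [0.16, -0.887, -0.216], "turn": [0.0064, -0.03415, -0.01235], "gripper": 1}, {"delta_pos": [0.16, -0.887, -0.216], "turn": [0.0064, -0.03415, -0.01235], "gripper": 1}, {"delta_pos": [0.16, -0.887, -0.216], "turn": [0.0064, -0.03415, -0.01235], "gripper": 1}]'

```text
clock: 28.05
eef_pos: [0.5627, -0.189, 0.2821]
tool_rot: [[-0.108, 0.901, 0.419], [0.994, 0.098, 0.045], [0.0, 0.422, -0.907]]
force: [0.3, -0.4, -5.0]
width: 0.0211
```

```bash
python3 - <<'E'
from h import *
s=env.read_state(); print(s["clock"],s["eef_pos"],s["width"],s["force"].round(1))
O=np.array([.6445,-.181,.042]);R=Rt(np.radians(6.1))
print(((R.T@(s["eef_pos"]+s["tool_rot"][:,2]*.086-O)-[.03,0,.014])*1000).round(1))
f=env.grab_frame("wrist"); c=cam(f); g=cv2.cvtColor(f["image"],cv2.COLOR_RGB2GRAY)
foot=s["eef_pos"]+s["tool_rot"][:,2]*.086
u,v=np.array(proj(c,foot)).astype(int); print(u,[int(x) for x in g[v+6,u-40:u+41:4]])
E
```

```text
28.05 [ 0.56272259 -0.18895907  0.28206549] 0.02107330324334683 [ 0.3 -0.4 -5. ]
[ -3.1   0.8 152.3]
325 [215, 215, 244, 228, 222, 158, 48, 56, 65, 76, 88, 96, 105, 110, 204, 203, 203, 230, 235, 243, 198]
```

Aligned as before. Lowering into back1.

Emit:
play_rows --rows '[{"delta_pos": [0.06, 0.006, -0.12], "turn": [0, 0, 0], "gripper": 1}, {"delta_pos": [0.11, 0.012, -0.24], "turn": [0, 0, 0], "gripper": 1}, {"delta_pos": [0.168, 0.018, -0.362], "turn": [0, 0, 0], "gripper": 1}, {"delta_pos": [0.21, 0.022, -0.453], "turn": [0, 0, 0], "gripper": 1}, {"delta_pos": [0.252, 0.027, -0.544], "turn": [0, 0, 0], "gripper": 1}, {"delta_pos": [0.287, 0.03, -0.62], "turn": [0, 0, 0], "gripper": 1}, {"delta_pos": [0.322, 0.034, -0.695], "turn": [0, 0, 0], "gripper": 1}, {"delta_pos": [0.35, 0.037, -0.75], "turn": [0, 0, 0], "gripper": 1}, {"delta_pos": [0.364, 0.039, -0.785], "turn": [0, 0, 0], "gripper": 1}, {"delta_pos": [0.38, 0.041, -0.82], "turn": [0, 0, 0], "gripper": 1}, {"delta_pos": [0.38, 0.041, -0.82], "turn": [0, 0, 0], "gripper": 1}, {"delta_pos": [0.38, 0.041, -0.82], "turn": [0, 0, 0], "gripper": 1}]'

```text
clock: 29.1
eef_pos: [0.6196, -0.1831, 0.1591]
tool_rot: [[-0.107, 0.901, 0.42], [0.994, 0.098, 0.045], [-0.0, 0.422, -0.906]]
force: [-1.1, 0.1, -5.3]
width: 0.0209
```

Emit:
play_rows --rows '[{"delta_pos": [0.011, 0.001, -0.024], "turn": [0, 0, 0], "gripper": 1}, {"delta_pos": [0.022, 0.002, -0.048], "turn": [0, 0, 0], "gripper": 1}, {"delta_pos": [0.028, 0.003, -0.06], "turn": [0, 0, 0], "gripper": 1}, {"delta_pos": [0.033, 0.003, -0.072], "turn": [0, 0, 0], "gripper": 1}, {"delta_pos": [0.038, 0.003, -0.084], "turn": [0, 0, 0], "gripper": 1}, {"delta_pos": [0.041, 0.003, -0.09], "turn": [0, 0, 0], "gripper": 1}, {"delta_pos": [0.041, 0.003, -0.09], "turn": [0, 0, 0], "gripper": 1}]'

```text
clock: 29.68
eef_pos: [0.6257, -0.1826, 0.1453]
tool_rot: [[-0.107, 0.901, 0.42], [0.994, 0.098, 0.045], [-0.0, 0.422, -0.907]]
force: [-0.5, 0.2, -4.8]
width: 0.0212
```

Emit:
play_rows --rows '[{"delta_pos": [0.004, 0, -0.008], "turn": [0, 0, 0], "gripper": 1}, {"delta_pos": [0.007, 0.001, -0.016], "turn": [0, 0, 0], "gripper": 1}, {"delta_pos": [0.007, 0.001, -0.016], "turn": [0, 0, 0], "gripper": 1}, {"delta_pos": [0.007, 0.001, -0.016], "turn": [0, 0, 0], "gripper": 1}]'

```text
clock: 30.02
eef_pos: [0.6269, -0.1827, 0.1437]
tool_rot: [[-0.107, 0.901, 0.421], [0.994, 0.098, 0.044], [-0.001, 0.423, -0.906]]
force: [-2.4, 0.2, -0.0]
width: 0.021
```

Contact is beginning (-5 → 0 N). A bit more to confirm.

Emit:
play_rows --rows '[{"delta_pos": [0.003, 0, -0.006], "turn": [0, 0, 0], "gripper": 1}, {"delta_pos": [0.005, 0, -0.01], "turn": [0, 0, 0], "gripper": 1}, {"delta_pos": [0.005, 0, -0.01], "turn": [0, 0, 0], "gripper": 1}, {"delta_pos": [0.005, 0, -0.01], "turn": [0, 0, 0], "gripper": 1}]'

```text
clock: 30.35
eef_pos: [0.6273, -0.1829, 0.1437]
tool_rot: [[-0.108, 0.9, 0.421], [0.994, 0.098, 0.044], [-0.002, 0.424, -0.906]]
force: [-14.4, -0.7, 15.8]
width: 0.0211
```

Emit:
play_rows --rows '[{"delta_pos": [-0.003, 0, 0.006], "turn": [0, 0, 0], "gripper": 1}, {"delta_pos": [-0.003, 0, 0.006], "turn": [0, 0, 0], "gripper": 0.65}, {"delta_pos": [-0.003, 0, 0.006], "turn": [0, 0, 0], "gripper": 0.6}, {"delta_pos": [-0.003, 0, 0.006], "turn": [0, 0, 0], "gripper": 0.5}, {"delta_pos": [-0.003, 0, 0.006], "turn": [0, 0, 0], "gripper": 0.5}, {"delta_pos": [-0.003, 0, 0.006], "turn": [0, 0, 0], "gripper": 0.5}]'

```text
clock: 30.85
eef_pos: [0.6274, -0.1826, 0.1426]
tool_rot: [[-0.107, 0.901, 0.42], [0.994, 0.098, 0.045], [-0.001, 0.423, -0.906]]
force: [-1.0, -0.7, 0.3]
width: 0.0426
```

Emit:
play_rows --rows '[{"delta_pos": [-0.04, -0.004, 0.09], "turn": [0, 0, 0], "gripper": 0.5}, {"delta_pos": [-0.1, -0.011, 0.22], "turn": [0, 0, 0], "gripper": 0.5}, {"delta_pos": [-0.2, -0.021, 0.43], "turn": [0, 0, 0], "gripper": 0.5}, {"delta_pos": [-0.32, -0.034, 0.69], "turn": [0, 0, 0], "gripper": 0.5}, {"delta_pos": [-0.44, -0.047, 0.95], "turn": [0, 0, 0], "gripper": 0.5}, {"delta_pos": [-0.44, -0.047, 0.95], "turn": [0, 0, 0], "gripper": 0.5}]'

```text
clock: 31.35
eef_pos: [0.5627, -0.1918, 0.2932]
tool_rot: [[-0.106, 0.897, 0.429], [0.994, 0.1, 0.038], [-0.008, 0.431, -0.903]]
force: [1.1, -0.5, 1.2]
width: 0.0428
```

Emit:
play_rows --rows '[{"delta_pos": [-0.15, 0, 0.25], "turn": [0, 0, 0], "gripper": 0.5}, {"delta_pos": [-0.3, 0, 0.4], "turn": [0, 0, 0], "gripper": 0.5}, {"delta_pos": [-0.5, 0, 0.4], "turn": [0, 0, 0], "gripper": 0.5}, {"delta_pos": [-0.5, 0, 0.4], "turn": [0, 0, 0], "gripper": 0.5}, {"delta_pos": [-0.5, 0, 0.4], "turn": [0, 0, 0], "gripper": 0.5}, {"delta_pos": [-0.5, 0, 0.4], "turn": [0, 0, 0], "gripper": 0.5}]'

```text
clock: 31.85
eef_pos: [0.4865, -0.1898, 0.3453]
tool_rot: [[-0.107, 0.901, 0.421], [0.994, 0.097, 0.044], [-0.001, 0.423, -0.906]]
force: [-0.0, 1.3, -0.5]
width: 0.0427
```

```bash
python3 - <<'E'
from h import *
s=env.read_state(); print(s["clock"],s["eef_pos"],s["qvel"].round(3))
a=env.grab_frame("wrist")["image"];b=env.grab_frame("scene")["image"];t=env.grab_frame("top")["image"]
r=lambda im,w,h:cv2.resize(im,(w,h),interpolation=cv2.INTER_CUBIC)
o=np.vstack([np.hstack([r(a,480,300),r(b[145:265,185:313],320,300)]),np.hstack([r(t[140:260,220:420],500,300),r(b[110:240,290:420],300,300)])])
cv2.imwrite("pics/fin.png",o[:,:,::-1])
E
```

```text
31.85 [ 0.486524   -0.18983059  0.34526866] [ 0.012  0.022 -0.007  0.001  0.001 -0.002]
```

View pics/fin.png

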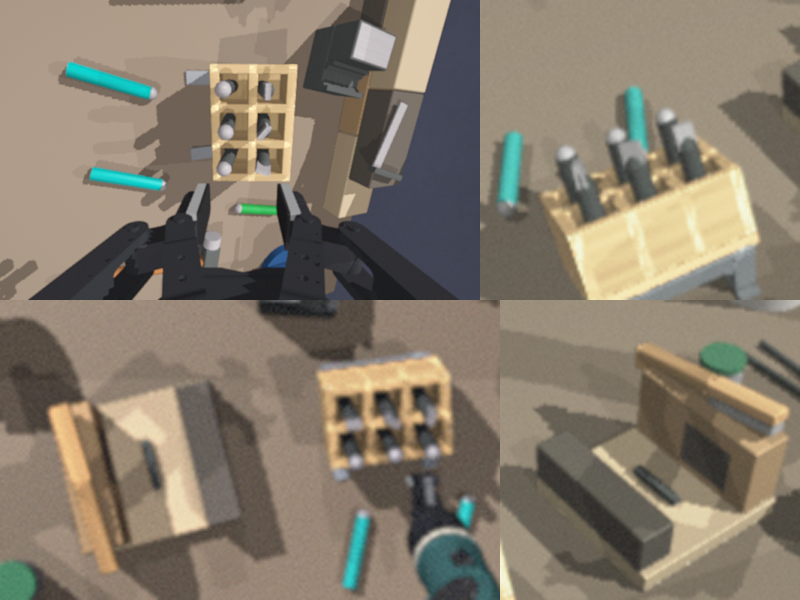

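All six cells are filled: the front row holds three domes and the back row three blades, all working end up and leaning alike. The hearth holds only the offcut, soap brick and brush, none of them visibly moved. Handing in.

```bash
python3 -c "
from h import *
print(env.close_job())"
```

```text
the job is handed in; nothing more can be done
None
```

The job is done and handed in at about 32 s, well inside the 72 s limit. I put the two punches in front0 and front2, and the two chisels in back0 and back1. I lowered each one along the caddy's axis until it met the floor (contact force about 18–21 N), eased off slightly, and only then let go.

- **Last checks:** The final pictures show all six cells filled, with domes in the front row and blades in the back row, all working end up. The tools already in the caddy, the offcut, the soap brick and the brush look unmoved, and the gripper was clear of everything. I did not compare the hammer, tongs and tin with the first pictures.
- **Disagreements:**
  - My first caddy fit was up to 13 mm off because I misread corners hidden by the fingers; refits from the rim agreed to within about 6 mm.
  - The dark discs on the cell floors gave a position about 14 mm farther forward. I took them for marks beside the front wall and ignored them.
  - All four insertions went in without touching the walls.

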